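# Cover the bread bowl, then lift a roll with the tongs

## Task

Put the wooden lid gently on the bread bowl so that it sits down over the rim all round, level, and let it go. Then take the kitchen tongs, close them on the roll that lies alone on the small white plate, without touching the bread with the gripper, and lift it about 15 cm above the worktop ready to serve. Finish while still holding the roll up, steady, in the closed tongs; leave the bowl and the plate where they stand and do not disturb the jam jar, slim tin and glass dish.

Things in the scene. Friction and masses are not known exactly. Their poses are not given: they have to be found in the camera images.
- lid_knob (a point): Middle of the turned knob of the round wooden lid, on its centre: knob 23 to 25 mm across, 24 mm high, its top 12 mm above this point and the lid's top face 12 mm below. z is the lid's axis, up. Underside of the disc 18 mm below this point, lower edge of the skirt 26 mm below.
- lid: The lid, 147 mm across, about 160 g: a 6 mm wooden disc with a 4.5 mm thick skirt hanging 8 mm below it, 138 mm across inside. Starts on the worktop, lying on its skirt, knob up. Origin on its axis at the skirt's lower edge, z up.
- bowl_rim (a point): Centre of the mouth, at rim height, of the bread bowl; z up. The lid's skirt goes round the outside of the rim with about 4.5 mm to spare on each side and its disc rests on the rim; lid_knob is then 18 mm straight above this point.
- bowl: Round brown stoneware bowl, 129 mm across at the rim (its widest part), 57 mm high, about 0.4 kg with the two rolls in it, which lie below the rim. Origin at the centre of its underside.
- roll_mid (a point): Centre of the roll on the plate, 21 mm above its underside. Its sides are about upright from 17 mm below this point to 6 mm above it.
- roll: Round bread roll with a pale split along its top, alone on the plate: 50 mm across, 42 mm high, about 45 g, firm (rigid). Origin at the centre of its underside.
- plate: Small flat white plate, 120 mm across, rim 10 mm high, floor 5 mm thick, about 0.3 kg; the roll lies near its middle. Origin at the centre of its underside.
- tongs_grip (a point): Point half-way between the tongs' two rubber sleeves and half-way up them (15 mm over the worktop at the start). x points along the tongs to the tips, y across them (the arms close along it), z up. Sleeves reach 32 mm either way along x, 15 mm up and down; 56 mm over their outsides when open (60 at their front ends), about 36 mm (and parallel) when the tips meet the roll. The tongs balance here within 1 cm.
- tongs_tips (a point): Point between the two tips where the roll's centre should be along the tongs: 105 mm ahead (+x) of tongs_grip, same height. Each tip is a shallow scalloped cup, hollow side in, 36 mm long along x, 20 mm high (10 mm above and below this point). The lips of the open tips are 76 mm apart; the tips move 2.2 times as far as the sleeves.
- tongs: Steel kitchen tongs, dark rubber sleeves, 225 mm long, 110 g, lying on their side: the arms swing level. Both turn by the same angle about a pin (18 mm thick) 85 mm behind the grip. A spring opens them: 3 N on each sleeve starts to close them, 6 N at the roll. Squeezed a few mm (48 to 52 mm over the sleeves) they can be carried still open. Origin 15 mm below tongs_grip, same axes.
- tongs_left: The tongs' arm on the +y side; origin at its hinge.
- tongs_right: The tongs' arm on the -y side; origin at its hinge.
- jam_jar: Bystander: jam jar, 66 mm across, 82 mm high; origin at the centre of its underside.
- tin: Bystander: slim plain metal tin, 36 mm across, 60 mm high; origin at the centre of its underside.
- glass_dish: Bystander: round glass dish, 98 mm across, 48 mm high; origin at the centre of its underside.
Mind the look-alikes: they are no part of the job. Leave any pink or red look-alike of the lid alone.

How it is judged:
On the way, in this order (a step that is already met when the one before it is completed fails the run):
1. the lid sits level over the bowl's rim and is let go (horizontal distance between lid_knob and bowl_rim below 0.008 m and z of lid_knob in the frame of bowl_rim between 0.013 and 0.0215 m and angle between each of lid_knob, bowl_rim's own z axis and vertical below 0.06 rad and contact force between the fingers and lid below 0.1 N and linear speed of lid below 0.03 m/s), for 0.3 s.
2. the roll is lifted clear in the closed tongs (height (world z) of roll_mid above 0.12 m and contact force between each of tongs_left, tongs_right and roll above 0.3 N and contact force between the fingers and tongs above 1 N and height (world z) of tongs_grip above 0.1 m and distance between roll_mid and tongs_tips below 0.025 m), for 0.3 s.
At the end, for the whole second after the job is handed in: Lid let go on the bowl, centred within 8 mm, down on the rim, level. Gripper holds the tongs, both tips press on the roll, its centre over 12 cm and the tongs' grip over 10 cm above the worktop, still; roll within 25 mm of the tips' middle. Bowl and plate within 4 cm of their starts, level (all of step 2 and horizontal distance between lid_knob and bowl_rim below 0.008 m and z of lid_knob in the frame of bowl_rim between 0.013 and 0.0215 m and angle between each of lid_knob, bowl_rim, plate's own z axis and vertical below 0.06 rad and contact force between the fingers and lid below 0.1 N and linear speed of each of roll, tongs below 0.03 m/s and distance of each of bowl, plate from where it was at the start of the episode below 0.04 m); the arm keeps its last pose, push and grip.
It fails at once if the bread on the plate is touched by the gripper or the arm (contact force between any of the fingers, the arm and roll above 0.3 N).
It fails at once if the lid is dropped (falls free at over 0.4 m/s) (contact force between the fingers and lid below 0.05 N and linear speed of lid above 0.4 m/s).
It fails at once if the jam jar, slim tin or glass dish is pushed over 3 cm or tipped (distance of any of jam_jar, tin, glass_dish from where it was at the start of the episode above 0.03 m or angle between any of jam_jar, tin, glass_dish's own z axis and vertical above 0.4 rad).
It also fails if it takes over 58 s, if anything falls off the work surface, if the arm or the gripper's body presses on something with over 40 N, if the wrist force passes 120 N, or if a joint passes its speed limit or range.

## Robot

A 6-joint arm with a two-finger parallel gripper is mounted at the origin on a cart in front of the work surface, level with it; the furniture and walls round the work are solid. World frame = base frame: x ahead of the robot, y to its left, z up, the work surface at z = 0. Lengths are in m, angles in rad, forces in N, time in s.
With the tool pointing down it reaches from about 0.325 to 0.9 m from the base axis. Payload 3.5 kg.
Tool frame: the origin (TCP) lies at the centre of the arm's flange, where the gripper is bolted on; the fingertips stand 173 mm ahead of it and the grasp point (between the pads) lies 155 mm ahead of it; y points along the fingers, z is the direction in which the jaws open and shut, and the axes are right-handed (so a half turn about y gives the same grasp; the last joint's range is limited). The gripper opens to 85 mm and grips with 20 to 120 N. Pads are 22 mm wide; open, the fingers measure 114 mm over their backs; the gripper's body (76 mm by 85 mm) begins 54 mm behind the grasp point. The pads swing forward as they close: fully open they stand 13 mm farther back than shut.
Start: joints at [-1.371, 0.276, -0.026, 1.268, 0, 1.467], TCP at [0.186, -0.597, 0.405] pointing down, gripper open.
Joint ranges: [-3.12, 3.12], [-0.85, 1.88], [-1.08, 1.24], [-1.95, 2.15], [-1.57, 1.53], [-3.14, 3.14]. Speed limits (rad/s): [2.57, 2.57, 3.14, 3.14, 3.14, 3.14].

## Interface

Orientations are given as a unit quaternion [w, x, y, z].
In Python, from station import arm gives the robot as it stands.
- The arm moves only by the tool drive_tool, never from a script. Its argument "commands" is text: rows parted by semicolons, each of 5 numbers parted by spaces: the opening, from 0 (shut) to 1 (fully open), then the shift along the tool's x, y, z normalised to -1 to 1, where 1 is 0.4 m, then the turn about the tool's y normalised to -1 to 1, where 1 is 45 degrees. In form: gripper dx dy dz turn; .... A call has 1 to 8 rows; each row shifts and turns the pose as measured when the row begins, along the tool's axes as they then stand; what a row does not reach is not made up. A row lasts 1/8 s, in which the tool goes at most 62.5 mm and 10.7 degrees, less where a joint would pass 70% of its speed; a pose out of reach is approached as far as the arm can. A call with a number of a shift or a turn outside -1 to 1 is refused whole. A call with a gripper value outside its range is refused whole. The fingers move at their own pace and stop on an object; "newtons" is the grip in N (left out, the last holds). Time passes only in rows, so rows that do not move let the fingers close. It gives the time, the measured TCP pose, the force and the opening at its end, in the units of the state.
- arm.sense(): the state, without advancing time (a new reading comes with each control period).
- arm.read_camera(name): name is "scene" or "top" or "wrist"; returns a dict with "image" (480x640x3 uint8, red, green, blue), "z_map" (480x640 float32, m along the optical axis (not along the pixel's ray), 0 where there is no reading), "fov_y" (degrees; the focal length in pixels is half the picture's height over the tangent of half this angle, whatever the lens; pixels are square), "cx", "cy" (the principal point, pixels), "R" (3x3) and "t" (3): a world point X has camera coordinates R X + t. Camera axes: x right, y down, z forward; pixel columns grow to the right and rows downward; lengths in m; the calibration is good to about 2 mm. A picture is of the moment at which its call begins.
- arm.finish_job(): hands the job in, once; it reports no verdict.
Trained networks look in a picture, given as the dict that the camera call returned (one of the last four; its "shot" number tells which), for a name from the list of things; names that differ only in an ending like _2 or _b are one class to them, and where a whole thing is asked for, a point or a joint stands for the part that bears it (a point fixed in the world has none). Each returns a list of dicts, best first, with "p" (0 to 1); they miss things now and then, are a little off and sometimes report something else, mostly with a low value. They report only what shows in the picture. A call takes as long as a camera call. They do not tell look-alikes from the thing itself.
- arm.search_frame(picture, target): "position" ([column, row] in pixels, amid what is visible of it).
- arm.trace(picture, target): "mask" (480x640 bool, what is visible of it) and "position" ([column, row] in pixels, amid what is visible of it).
- arm.spot_point(picture, target): "position" ([column, row] in pixels: a listed point, or the origin of a listed thing).
The state is a dict: "time_s": time; "joint_positions": joint angles; "joint_vel": joint speeds; "tau": joint torques, N m; "tool_pos": TCP position; "tool_rot": TCP orientation; "force": force on the tool from outside, world axes, zero at the start; "torque": the same for the moment, N m; "finger_gap": finger opening in m.
Only numpy, scipy, OpenCV 4.12 (cv2) and the standard library are available. Lean on these libraries where they do the work, as an engineer would, in place of code of your own. Each camera call takes 0.05 s, during which the arm holds its last target.

## Working session

There is one attempt and no reset: what is moved stays moved. The work goes in short steps, Python scripts to look and compute and a tool call to move; the robot and the scene stay as the last step left them, time stands still between calls to the robot, and variables do not carry over. Pictures are saved under pics/ and viewed, and the job is handed in when it is done.

Besides the shell and the picture viewer there is one more tool, called as name(argument=value, ...), one argument or row to a line, values as JSON. drive_tool: Moves the arm, as the interface text tells. Its arguments: {"type":"object","properties":{"commands":{"type":"string"},"newtons":{"type":"number"}},"required":["commands"]}

```bash
ls; mkdir -p pics
python3 - <<'E'
from station import arm
import cv2
s=arm.sense();print({k:(v if not hasattr(v,'round') else v) for k,v in s.items()})
for n in ("scene","top"):
    p=arm.read_camera(n);cv2.imwrite(f"pics/a_{n}.png",p["image"][:,:,::-1]);print(n,p["fov_y"],p["cx"],p["cy"],p["t"])
    for t in ["lid_knob","lid","bowl_rim","roll_mid","plate","tongs_grip","tongs_tips","jam_jar","tin","glass_dish"]:
        print(t,[(round(d["p"],2),[int(x) for x in d["position"]]) for d in arm.spot_point(p,t)][:4])
E
```

```text
pics
{'time_s': 0.0, 'joint_positions': array([-1.37141288e+00,  2.77170493e-01, -2.78841596e-02,  1.26796800e+00,
       -1.54886831e-07,  1.46741724e+00]), 'joint_vel': array([ 5.10618015e-04, -1.18033299e-03,  8.24637058e-05, -5.51245020e-04,
        1.12086649e-03, -8.30971250e-04]), 'tau': array([-1.61357071e-03, -4.45510447e+01,  2.95200312e+01,  1.64456695e-02,
       -1.31788129e-04, -3.45817838e-06]), 'tool_pos': array([ 0.18627582, -0.59619563,  0.40353442]), 'tool_rot': array([ 0.10659646, -0.10667211,  0.69980589, -0.69823346]), 'force': array([0.35037833, 0.3744038 , 0.84973788]), 'torque': array([-0.01722899,  0.05038413,  0.00555665]), 'finger_gap': 0.08529568773262192}
scene 46.067488629623966 314.17349987118547 238.10994286753862 [0.38235491 0.28088858 1.40863434]
lid_knob [(0.93, [341, 267]), (0.67, [309, 300]), (0.64, [243, 361])]
lid [(0.98, [309, 307]), (0.8, [343, 271]), (0.67, [264, 242]), (0.66, [309, 240])]
bowl_rim [(0.8, [243, 265])]
roll_mid [(0.76, [310, 241]), (0.26, [264, 245]), (0.25, [399, 225])]
plate [(0.74, [310, 247])]
tongs_grip [(0.52, [402, 223])]
tongs_tips [(0.73, [379, 214])]
jam_jar [(0.67, [264, 243])]
tin [(0.55, [330, 217])]
glass_dish [(0.79, [195, 331])]
top 55.530395076746615 313.94725526774516 233.78293208536493 [0.03510683 0.54693357 1.16192188]
lid_knob [(0.81, [141, 321]), (0.7, [248, 298]), (0.56, [323, 276])]
lid [(0.79, [151, 324]), (0.59, [324, 272])]
bowl_rim [(0.72, [224, 218])]
roll_mid [(0.87, [327, 202])]
plate [(0.8, [329, 203])]
tongs_grip [(0.55, [445, 251])]
tongs_tips [(0.92, [447, 210])]
jam_jar [(0.75, [297, 155]), (0.48, [396, 166])]
tin [(0.51, [396, 167])]
glass_dish [(0.64, [144, 249])]
```

View pics/a_scene.png

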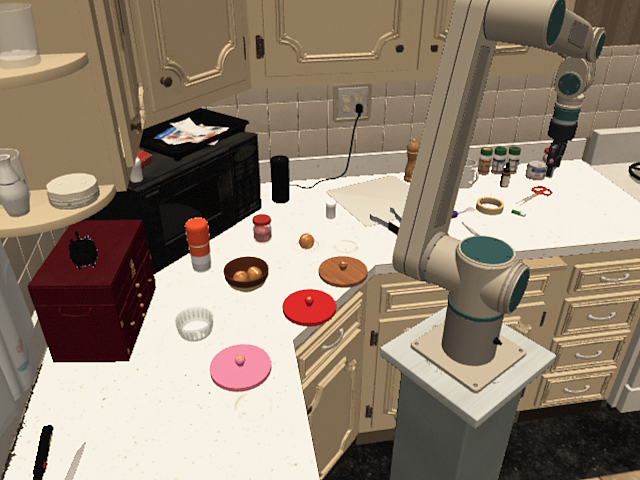

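View pics/a_top.png

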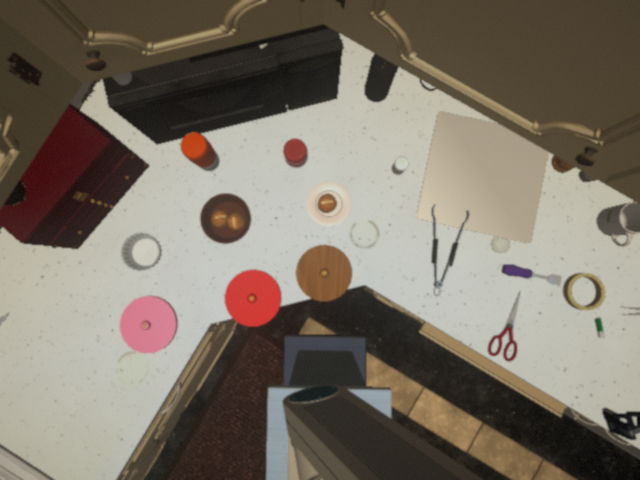

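```bash
cat > h.py <<'E'
import numpy as np,cv2
from station import arm
from scipy.spatial.transform import Rotation as Ro
def f(p): return 240/np.tan(np.radians(p["fov_y"]/2))
def ray_z(p,uv,z):
    R=np.array(p["R"]);t=np.array(p["t"]);c=-R.T@t
    d=R.T@np.array([(uv[0]-p["cx"])/f(p),(uv[1]-p["cy"])/f(p),1.]);return c+d*(z-c[2])/d[2]
def cloud(p,mask=None):
    z=p["z_map"];v,u=np.nonzero((z>0) if mask is None else (mask&(z>0)));zz=z[v,u]
    P=np.c_[(u-p["cx"])/f(p)*zz,(v-p["cy"])/f(p)*zz,zz];R=np.array(p["R"])
    return (P-np.array(p["t"]))@R
def proj(p,X):
    c=np.array(p["R"])@X+np.array(p["t"]);return c[:2]/c[2]*f(p)+[p["cx"],p["cy"]]
def st():
    s=arm.sense();q=s["tool_rot"];M=Ro.from_quat([q[1],q[2],q[3],q[0]]).as_matrix()
    return s,np.array(s["tool_pos"]),M
E
python3 - <<'E'
from h import *
np.set_printoptions(precision=4,suppress=True)
s,p0,M=st();print(M)
p=arm.read_camera("top")
print("cam",-p["R"].T@p["t"])
for t,z in [("lid_knob",.026),("bowl_rim",.057),("roll_mid",.026),("plate",0),("tongs_grip",.015),("tongs_tips",.015),("jam_jar",0),("tin",0),("glass_dish",0)]:
    for d in arm.spot_point(p,t)[:3]: print(t,round(d["p"],2),ray_z(p,d["position"],z))
for t in ["lid","bowl","roll","plate","tongs","tongs_left","tongs_right","jam_jar","tin","glass_dish"]:
    for d in arm.trace(p,t)[:4]:
        m=d["mask"];X=cloud(p,m);lo,hi=np.percentile(X,[2,98],axis=0);print(t,round(d["p"],2),d["position"],m.sum(),lo,hi,(lo+hi)/2)
E
```

```text
[[-0.9545  0.      0.2982]
 [-0.2982 -0.     -0.9545]
 [-0.     -1.      0.    ]]
cam [0.4489 0.0325 1.2033]
lid_knob 0.95 [0.4387 0.0099 0.026 ]
lid_knob 0.66 [0.3059 0.4734 0.026 ]
lid_knob 0.58 [0.379  0.2012 0.026 ]
bowl_rim 0.85 [0.5782 0.2721 0.057 ]
roll_mid 0.75 [0.6254 0.0129 0.026 ]
roll_mid 0.58 [0.5025 0.4862 0.026 ]
roll_mid 0.21 [ 0.6119 -0.3045  0.026 ]
plate 0.76 [ 0.637  -0.0005  0.    ]
tongs_grip 0.92 [ 0.5057 -0.2904  0.015 ]
tongs_tips 0.6 [ 0.6092 -0.3066  0.015 ]
tongs_tips 0.6 [ 0.623  -0.0021  0.015 ]
jam_jar 0.85 [0.7587 0.0865 0.    ]
tin 0.68 [ 0.7315 -0.1779  0.    ]
tin 0.52 [0.5862 0.2856 0.    ]
glass_dish 0.72 [0.6345 0.0072 0.    ]
glass_dish 0.59 [0.4935 0.4888 0.    ]
lid 0.95 [323.5, 274.2] 2479 [ 0.3821 -0.049   0.0099] [0.5106 0.083  0.0359] [0.4464 0.017  0.0229]
lid 0.94 [151.2, 326.7] 2557 [0.2415 0.4028 0.0083] [0.3735 0.5336 0.0356] [0.3075 0.4682 0.022 ]
lid 0.81 [251.1, 297.6] 2536 [0.3137 0.1356 0.0092] [0.4451 0.2682 0.0349] [0.3794 0.2019 0.0221]
bowl 0.88 [226.4, 215.0] 1968 [0.5247 0.214  0.0084] [0.6395 0.3282 0.0594] [0.5821 0.2711
[... 575 characters left out ...]
344 -0.3554  0.0035] [ 0.6098 -0.2876  0.0341] [ 0.5221 -0.3215  0.0188]
tongs_right 0.43 [323.4, 274.2] 2559 [ 0.3782 -0.0491  0.0014] [0.5126 0.0833 0.0357] [0.4454 0.0171 0.0185]
jam_jar 0.81 [297.4, 153.7] 581 [0.7229 0.0667 0.0222] [0.7779 0.1233 0.0872] [0.7504 0.095  0.0547]
tin 0.68 [399.4, 165.5] 224 [ 0.7103 -0.1914  0.0031] [ 0.7419 -0.1583  0.0652] [ 0.7261 -0.1748  0.0341]
tin 0.64 [336.6, 206.0] 1215 [ 0.5763 -0.0453  0.0029] [0.6828 0.0623 0.0161] [0.6296 0.0085 0.0095]
tin 0.15 [455.8, 253.1] 282 [ 0.4371 -0.3554  0.0001] [ 0.6078 -0.289   0.0342] [ 0.5225 -0.3222  0.0172]
glass_dish 0.71 [138.6, 248.8] 1200 [0.4508 0.4418 0.0023] [0.5373 0.5327 0.0495] [0.4941 0.4872 0.0259]
```

drive_tool(
  commands="1 -0.075 0 -0.09 0;1 -0.075 0 -0.09 0;1 -0.075 0 -0.09 0;1 -0.075 0 -0.09 0",
  newtons=30,
)

```text
time_s: 2.6
tool_pos: [0.2587, -0.4221, 0.4043]
tool_rot: [-0.105, 0.105, -0.698, 0.7]
force: [0.5, 0.3, 0.3]
finger_gap: 0.0855
```

Run:
```python
from h import *
np.set_printoptions(precision=4,suppress=True)
s,p0,M=st();print(p0,s["joint_positions"],s["force"]);print(M)
```

```text
[ 0.2587 -0.4221  0.4043] [-1.1516  0.0448 -0.3021  1.2212  0.0001  1.6921] [0.5246 0.339  0.2708]
[[-0.956   0.0012  0.2935]
 [-0.2935 -0.0025 -0.956 ]
 [-0.0004 -1.      0.0027]]
```

drive_tool(
  commands="1 -0.09 0 -0.1 0;1 -0.09 0 -0.1 0;1 0 0 0 -0.2;1 0 0 0 -0.2;1 0 0 0 -0.2;1 0 0 0 -0.2;1 0 0 0 -0.2;1 0 0 0 -0.2",
)

```text
time_s: 3.6
tool_pos: [0.306, -0.3168, 0.4055]
tool_rot: [-0.422, 0.421, -0.566, 0.57]
force: [-0.2, 0.4, -0.2]
finger_gap: 0.0856
```

```bash
cat >> h.py <<'E'
def plan(xyz,yaw=None):
    s,p0,M=st();y=np.arctan2(M[1,2],M[0,2])
    print("t",round(s["time_s"],2),"p",p0.round(4),"yaw",round(np.degrees(y),2),"down",M[:,1].round(4),"F",np.round(s["force"],2),"gap",round(s["finger_gap"],4),"j",np.round(s["joint_positions"],2))
    d=np.array(xyz)-p0;print("total tool delta /0.4:",(M.T@d/.4).round(4),"dist",np.linalg.norm(d).round(4),"turn(unit)" ,None if yaw is None else round(-((yaw-np.degrees(y)+180)%360-180)/45,3))
E
python3 - <<'E'
from h import *
plan([.445,.016,.4],0)
E
```

```text
t 3.6 p [ 0.306  -0.3168  0.4055] yaw -16.81 down [ 0.004  -0.0048 -1.    ] F [-0.16  0.38 -0.22] gap 0.0856 j [-0.95 -0.06 -0.4   1.22  0.    0.91]
total tool delta /0.4: [-0.8971  0.0112  0.0919] dist 0.3607 turn(unit) -0.374
```

drive_tool(
  commands="1 -0.125 0 0.0115 0;1 -0.125 0 0.0115 0;1 -0.125 0 0.0115 0;1 -0.125 0 0.0115 0;1 -0.125 0 0.0115 0;1 -0.125 0 0.0115 0;1 -0.125 0 0.0115 0;1 0 0 0 0",
)

```text
time_s: 4.6
tool_pos: [0.4427, 0.0174, 0.4068]
tool_rot: [-0.423, 0.419, -0.563, 0.573]
force: [-0.2, -1.2, -0.4]
finger_gap: 0.0855
```

Run:
```python
from h import *
np.set_printoptions(precision=4,suppress=True)
plan([.445,.016,.25],0)
p=arm.read_camera("wrist");cv2.imwrite("pics/w1.png",p["image"][:,:,::-1]);print(-p["R"].T@p["t"])
for d in arm.spot_point(p,"lid_knob")[:3]: print(round(d["p"],2),d["position"],ray_z(p,d["position"],.026))
for d in arm.trace(p,"lid")[:3]:
    m=d["mask"];X=cloud(p,m);lo,hi=np.percentile(X,[1,99],axis=0);print(round(d["p"],2),m.sum(),lo,hi,(lo+hi)/2)
    k=X[X[:,2]>.03];print("knob",len(k),(k.min(0)+k.max(0))/2,np.ptp(k,axis=0) if len(k) else 0)
```

```text
t 4.6 p [0.4427 0.0174 0.4068] yaw -16.96 down [ 0.0127 -0.0088 -0.9999] F [-0.21 -1.18 -0.44] gap 0.0855 j [-0.1  -0.06 -0.4   1.22 -0.01  1.76]
total tool delta /0.4: [-0.0002  0.3921  0.0007] dist 0.1568 turn(unit) -0.377
[0.4661 0.0971 0.3751]
0.8 [318.3, 190.0] [0.4481 0.0191 0.026 ]
0.82 18830 [ 0.3766 -0.0483  0.0116] [0.5126 0.0877 0.0371] [0.4446 0.0197 0.0243]
knob 553 [0.4446 0.019  0.0353] [0.0241 0.0235 0.01  ]
0.62 13605 [0.307  0.1315 0.0066] [0.4404 0.2164 0.0347] [0.3737 0.174  0.0207]
knob 235 [0.3759 0.1946 0.0343] [0.0205 0.009  0.0085]
0.38 1886 [ 0.4269 -0.2838 -0.0005] [ 0.6268 -0.2611  0.03  ] [ 0.5268 -0.2725  0.0147]
knob 16 [ 0.4934 -0.1218  0.1682] [0.0353 0.2914 0.2763]
```

View pics/w1.png

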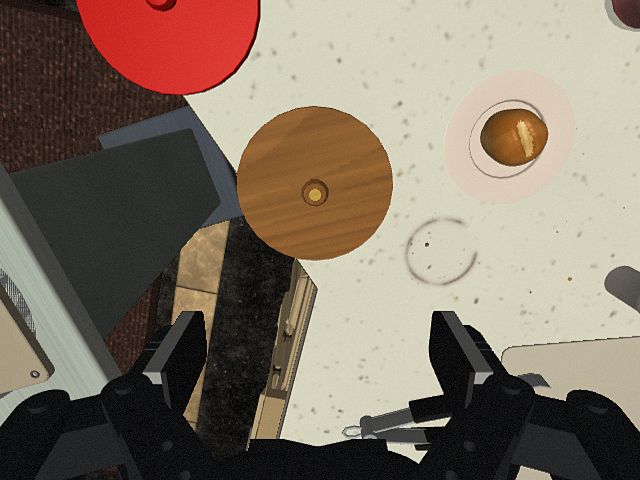

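```bash
cat >> h.py <<'E'
def gplan(xyz,yaw=None):
    s,p0,M=st(); plan(np.array(xyz)-.155*M[:,1],yaw); print("grasp pt now",(p0+.155*M[:,1]).round(4))
E
python3 - <<'E'
from h import *
np.set_printoptions(precision=4,suppress=True)
p=arm.read_camera("wrist");s,p0,M=st()
X=cloud(p);Y=(X-p0)@M
k=(np.abs(Y[:,0])<.02)&(np.abs(Y[:,2])<.07)&(Y[:,1]<.19)
print(Y[k].max(0),Y[k].min(0)); Z=Y[k]; print(Z[Z[:,1]>Z[:,1].max()-.004].mean(0))
gplan([.4446,.0193,.060])
E
```

```text
[0.013  0.1613 0.07  ] [-0.019   0.0845 -0.07  ]
[-0.0011  0.1588 -0.    ]
t 4.8 p [0.4417 0.0141 0.4065] yaw -17.33 down [ 0.0115 -0.0096 -0.9999] F [-0.43 -0.04  0.48] gap 0.0854 j [-0.11 -0.06 -0.4   1.22 -0.01  1.76]
total tool delta /0.4: [-0.0195  0.4787 -0.0089] dist 0.1917 turn(unit) None
grasp pt now [0.4435 0.0126 0.2515]
```

drive_tool(
  commands="1 -0.009 0.08 -0.004 0;1 -0.009 0.08 -0.004 0;1 0 0.08 0 0;1 0 0.08 0 0;1 0 0.08 0 0;1 0 0.05 0 0;1 0 0 0 0;1 0 0 0 0",
)

```text
time_s: 5.8
tool_pos: [0.4425, 0.0093, 0.2242]
tool_rot: [-0.415, 0.41, -0.567, 0.581]
force: [-0.1, -0.9, 0.0]
finger_gap: 0.0853
```

Run:
```python
from h import *
np.set_printoptions(precision=4,suppress=True)
p=arm.read_camera("wrist");cv2.imwrite("pics/w2.png",p["image"][:,:,::-1])
d=arm.trace(p,"lid")[0];m=d["mask"];X=cloud(p,m);lo,hi=np.percentile(X,[1,99],axis=0);print(round(d["p"],2),m.sum(),lo,hi,(lo+hi)/2)
k=X[(X[:,2]>.03)&(X[:,2]<.045)&(np.hypot(X[:,0]-.4446,X[:,1]-.0193)<.03)];print("knob",len(k),(k.min(0)+k.max(0))/2,np.ptp(k,axis=0))
gplan([.4446,.0193,.038])
```

```text
0.94 65162 [ 0.3782 -0.0478  0.012 ] [0.5126 0.0881 0.0372] [0.4454 0.0202 0.0246]
knob 2124 [0.4448 0.02   0.0349] [0.0244 0.0226 0.0098]
t 5.9 p [0.4426 0.0096 0.2245] yaw -18.56 down [ 0.0173 -0.0125 -0.9998] F [0.3 0.3 0.7] gap 0.0852 j [-0.12  0.13 -0.64  0.79 -0.01  1.77]
total tool delta /0.4: [-0.0275  0.0783 -0.0126] dist 0.0336 turn(unit) None
grasp pt now [0.4453 0.0077 0.0695]
```

View pics/w2.png

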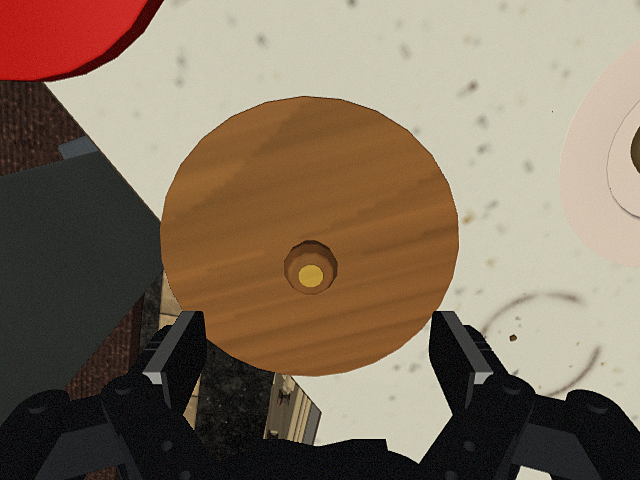

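drive_tool(
  commands="1 -0.031 0 -0.013 0;1 0 0 0 0;1 0 0.03 0 0;1 0 0 0 0",
)

```text
time_s: 6.4
tool_pos: [0.4428, 0.0241, 0.2135]
tool_rot: [-0.417, 0.409, -0.566, 0.582]
force: [0.2, -0.4, 0.6]
finger_gap: 0.0852
```

Run:
```python
from h import *
gplan([.4448,.0198,.038])
```

```text
t 6.4 p [0.4428 0.0241 0.2135] yaw -18.51 down [ 0.0217 -0.0128 -0.9997] F [ 0.2  -0.39  0.61] gap 0.0852 j [-0.09  0.15 -0.65  0.76 -0.01  1.81]
total tool delta /0.4: [ 0.0064  0.0513 -0.0027] dist 0.0207 turn(unit) None
grasp pt now [0.4462 0.0221 0.0585]
```

drive_tool(
  commands="1 0.005 0.025 -0.003 0;1 0 0.025 0 0;1 0 0 0 0;1 0 0 0 0",
)

```text
time_s: 6.9
tool_pos: [0.441, 0.0221, 0.1912]
tool_rot: [-0.416, 0.41, -0.566, 0.582]
force: [0.9, -0.5, -0.6]
finger_gap: 0.0854
```

Run:
```python
from h import *
gplan([.4448,.0198,.038])
```

```text
t 6.9 p [0.441  0.0221 0.1912] yaw -18.53 down [ 0.0197 -0.0127 -0.9997] F [ 0.95 -0.46 -0.58] gap 0.0854 j [-0.09  0.18 -0.67  0.7  -0.01  1.8 ]
total tool delta /0.4: [ 0.0001 -0.0043  0.0021] dist 0.0019 turn(unit) None
grasp pt now [0.444  0.0201 0.0362]
```

drive_tool(
  commands="0 0 -0.004 0 0;0 0 0 0 0;0 0 0 0 0;0 0 0 0 0;0 0 0 0 0;0 0 0 0 0",
  newtons=35,
)

```text
time_s: 7.65
tool_pos: [0.4417, 0.022, 0.1939]
tool_rot: [-0.417, 0.409, -0.566, 0.582]
force: [0.5, -0.4, 0.1]
finger_gap: 0.0211
```

Run:
```python
from h import *
gplan([.4448,.0198,.15])
```

```text
t 7.65 p [0.4417 0.022  0.1939] yaw -18.53 down [ 0.0218 -0.0129 -0.9997] F [ 0.46 -0.37  0.12] gap 0.0211 j [-0.09  0.17 -0.67  0.71 -0.01  1.8 ]
total tool delta /0.4: [ 0.0021 -0.2775  0.0064] dist 0.111 turn(unit) None
grasp pt now [0.4451 0.02   0.039 ]
```

drive_tool(
  commands="0 0 -0.03 0 0;0 0 -0.05 0 0;0 0 -0.05 0 0;0 0 -0.07 0 0;0 0 -0.07 0 0;0 0 -0.03 0 0;0 0 0 0 0",
)

```text
time_s: 8.52
tool_pos: [0.4373, 0.0239, 0.319]
tool_rot: [-0.416, 0.41, -0.566, 0.581]
force: [-0.2, -0.8, -1.4]
finger_gap: 0.0213
```

Run:
```python
from h import *
np.set_printoptions(precision=4,suppress=True)
p=arm.read_camera("wrist");cv2.imwrite("pics/w3.png",p["image"][:,:,::-1])
p2=arm.read_camera("scene");cv2.imwrite("pics/s3.png",cv2.resize(p2["image"][180:400,150:450,::-1],(780,572)))
gplan([.580,.2715,.16])
for pp in (p,):
  d=arm.trace(pp,"lid")[0];m=d["mask"];X=cloud(pp,m);lo,hi=np.percentile(X,[1,99],axis=0);print(round(d["p"],2),m.sum(),lo,hi,(lo+hi)/2)
  A=X[X[:,2]>np.median(X[:,2])-.01];A=A[A[:,2]<np.median(X[:,2])+.006];c=np.linalg.lstsq(np.c_[A[:,:2]-A[:,:2].mean(0),np.ones(len(A))],A[:,2],rcond=None)[0];print("plane",c)
  for n in ["bowl"]:
    for d in arm.trace(pp,n)[:2]:
      X=cloud(pp,d["mask"]);print(n,d["p"],np.percentile(X,[1,99],axis=0))
```

```text
t 8.62 p [0.4367 0.0239 0.3177] yaw -18.52 down [ 0.0164 -0.0121 -0.9998] F [-0.96  0.06 -1.93] gap 0.0217 j [-0.09  0.   -0.54  1.01 -0.01  1.8 ]
total tool delta /0.4: [-0.7032  0.0049  0.1354] dist 0.2865 turn(unit) None
grasp pt now [0.4392 0.022  0.1627]
0.92 67348 [ 0.3717 -0.0431  0.1364] [0.5082 0.0917 0.1627] [0.4399 0.0243 0.1495]
plane [-0.0007 -0.0008  0.1385]
bowl 0.15 [[ 0.4667 -0.2912  0.0012]
 [ 0.6341  0.0147  0.2208]]
```

View pics/w3.png

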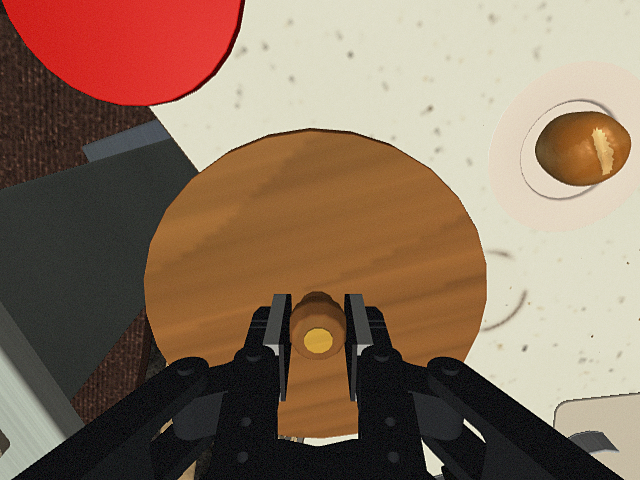

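View pics/s3.png

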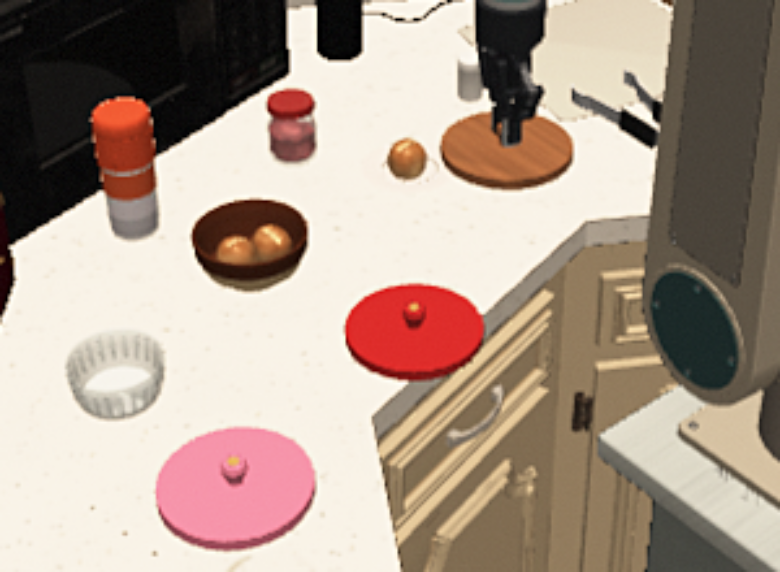

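drive_tool(
  commands="0 -0.06 0 0.012 0;0 -0.1 0 0.02 0;0 -0.1 0 0.02 0;0 -0.1 0 0.02 0;0 -0.08 0 0.016 0;0 -0.03 0 0.005 0;0 0 0 0 0;0 0 0 0 0",
)

```text
time_s: 9.72
tool_pos: [0.5306, 0.1934, 0.3057]
tool_rot: [-0.408, 0.416, -0.571, 0.579]
force: [0.2, -0.4, -0.7]
finger_gap: 0.0215
```

```bash
cat > fit.py <<'E'
from h import *
from scipy.optimize import least_squares
def circ(P,r=None):
    g=lambda q:np.hypot(P[:,0]-q[0],P[:,1]-q[1])-(q[2] if r is None else r)
    q0=[P[:,0].mean(),P[:,1].mean()]+([.065] if r is None else [])
    return least_squares(g,q0,loss="soft_l1",f_scale=.001)
E
python3 - <<'E'
from fit import *
np.set_printoptions(precision=4,suppress=True)
p=arm.read_camera("wrist");cv2.imwrite("pics/w4.png",p["image"][:,:,::-1])
pt=arm.read_camera("top");cv2.imwrite("pics/t4.png",pt["image"][:,:,::-1])
gplan([.580,.2715,.16])
for n,pp in (("w",p),("t",pt)):
    X=cloud(pp); k=(np.hypot(X[:,0]-.58,X[:,1]-.2715)<.085)&(X[:,2]>.052)&(X[:,2]<.066);P=X[k]
    print(n,len(P),P.min(0),P.max(0)); r=circ(P);print(r.x,np.std(r.fun))
    for d in arm.spot_point(pp,"bowl_rim")[:2]: print(round(d["p"],2),ray_z(pp,d["position"],.057))
X=cloud(p);X=X[(np.hypot(X[:,0]-.54,X[:,1]-.19)<.12)]
d=arm.trace(p,"lid")[0];X=cloud(p,d["mask"]);X=X[X[:,2]>.1];lo,hi=np.percentile(X,[.5,99.5],axis=0);print("lid",lo,hi,(lo+hi)/2)
E
```

```text
t 9.82 p [0.5306 0.1933 0.3059] yaw -18.73 down [-0.0029 -0.0163 -0.9999] F [ 0.6   0.11 -1.48] gap 0.0213 j [ 0.24  0.24 -0.29  1.05 -0.02  2.14]
total tool delta /0.4: [-0.2307 -0.0263  0.0532] dist 0.0953 turn(unit) None
grasp pt now [0.5302 0.1908 0.151 ]
w 4005 [0.5151 0.2126 0.052 ] [0.6436 0.3213 0.0584]
[0.579  0.2713 0.0609] 0.0020994847201802305
0.92 [0.5786 0.2723 0.057 ]
t 8 [0.6115 0.2138 0.0525] [0.6188 0.2196 0.0611]
[0.6156 0.2151 0.0042] 0.0010326462826652227
lid [0.4591 0.1236 0.1221] [0.5981 0.2616 0.1497] [0.5286 0.1926 0.1359]
```

View pics/w4.png

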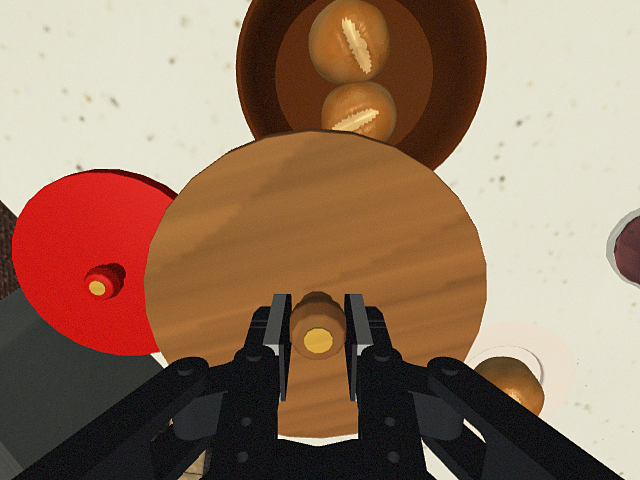

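drive_tool(
  commands="0 -0.05 0 0.012 0;0 -0.08 0 0.018 0;0 -0.06 0 0.014 0;0 -0.03 0 0.007 0;0 0 0 0 0;0 0 0 0 0",
)

```text
time_s: 10.72
tool_pos: [0.5814, 0.2738, 0.3059]
tool_rot: [-0.409, 0.414, -0.571, 0.579]
force: [-0.1, 0.2, -0.9]
finger_gap: 0.0214
```

Run:
```python
from h import *
gplan([.58,.2705,.11])
```

```text
t 10.72 p [0.5814 0.2738 0.3059] yaw -18.82 down [ 8.000e-04 -1.470e-02 -9.999e-01] F [-0.13  0.18 -0.87] gap 0.0214 j [ 0.34  0.37 -0.11  1.09 -0.01  2.24]
total tool delta /0.4: [ 0.0023  0.1024 -0.0035] dist 0.041 turn(unit) None
grasp pt now [0.5816 0.2715 0.1509]
```

drive_tool(
  commands="0 0.002 0.025 -0.003 0;0 0 0.035 0 0;0 0 0.025 0 0;0 0 0.01 0 0;0 0 0 0 0;0 0 0 0 0",
)

```text
time_s: 11.48
tool_pos: [0.5785, 0.2708, 0.2641]
tool_rot: [-0.407, 0.415, -0.571, 0.58]
force: [0.3, -0.9, -1.4]
finger_gap: 0.0216
```

Run:
```python
from fit import *
np.set_printoptions(precision=4,suppress=True)
gplan([.58,.2705,.088])
p=arm.read_camera("wrist");cv2.imwrite("pics/w5.png",p["image"][:,:,::-1])
p2=arm.read_camera("scene");cv2.imwrite("pics/s5.png",cv2.resize(p2["image"][200:320,180:340,::-1],(800,600),interpolation=cv2.INTER_CUBIC))
X=cloud(p); s,p0,M=st(); g=p0+.155*M[:,1]
k=(np.hypot(X[:,0]-g[0],X[:,1]-g[1])<.085)&(X[:,2]>.07)&(X[:,2]<.11);P=X[k]; 
lo,hi=np.percentile(P,[.5,99.5],axis=0);print("lid",lo,hi,(lo+hi)/2, g)
k=(np.hypot(X[:,0]-.579,X[:,1]-.2715)<.085)&(X[:,2]>.03)&(X[:,2]<.064);P=X[k];print(len(P),P.min(0),P.max(0))
```

```text
t 11.47 p [0.5785 0.2708 0.2641] yaw -18.93 down [-0.0024 -0.0162 -0.9999] F [ 0.32 -0.93 -1.42] gap 0.0216 j [ 0.34  0.4  -0.16  1.01 -0.01  2.24]
total tool delta /0.4: [-0.0076  0.0528  0.0026] dist 0.0214 turn(unit) None
grasp pt now [0.5781 0.2683 0.1092]
lid [0.507  0.201  0.0806] [0.6462 0.3391 0.1086] [0.5766 0.2701 0.0946] [0.5782 0.2684 0.1094]Traceback (most recent call last):
  File "<stdin>", line 9, in <module>
    return umr_minimum(a, axis, None, out, keepdims, initial, where)
ValueError: zero-size array to reduction operation minimum which has no identity
```

View pics/s5.png

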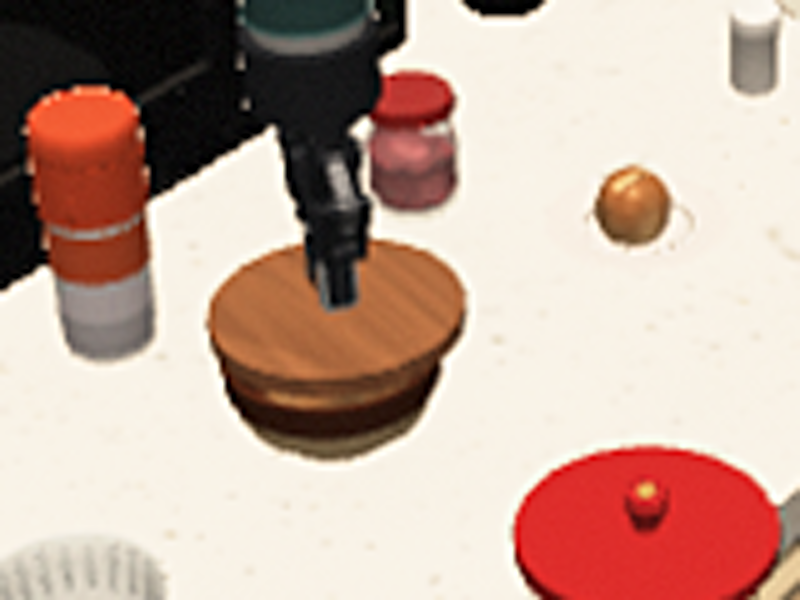

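View pics/w5.png

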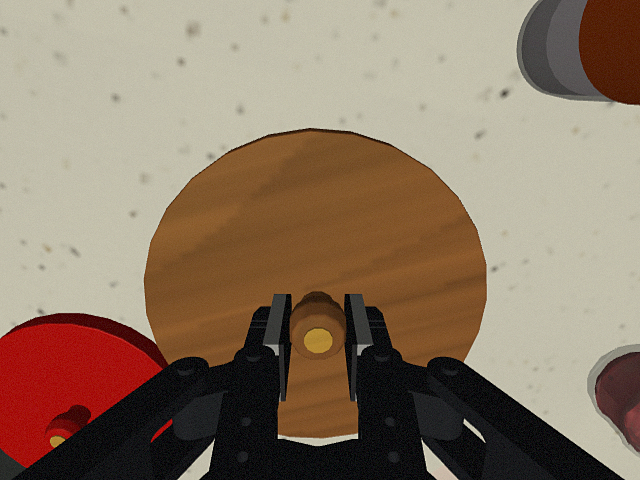

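drive_tool(
  commands="0 -0.006 0 0.003 0;0 0 0 0 0;0 0 0.012 0 0;0 0 0.012 0 0;0 0 0 0 0",
)

```text
time_s: 12.2
tool_pos: [0.5809, 0.273, 0.2548]
tool_rot: [-0.408, 0.414, -0.571, 0.58]
force: [0.1, -0.1, -1.4]
finger_gap: 0.0215
```

Run:
```python
from h import *
gplan([.5803,.2700,.087])
```

```text
t 12.2 p [0.5809 0.273  0.2548] yaw -18.92 down [-6.000e-04 -1.560e-02 -9.999e-01] F [ 0.06 -0.11 -1.44] gap 0.0215 j [ 0.34  0.42 -0.16  1.   -0.01  2.24]
total tool delta /0.4: [ 0.0013  0.0322 -0.0009] dist 0.0129 turn(unit) None
grasp pt now [0.5808 0.2706 0.0999]
```

drive_tool(
  commands="0 0 0.012 0 0;0 0 0.01 0 0;0 0 0 0 0",
)

```text
time_s: 12.58
tool_pos: [0.5808, 0.2727, 0.2451]
tool_rot: [-0.407, 0.415, -0.571, 0.58]
force: [0.4, 0.2, -1.5]
finger_gap: 0.0212
```

Run:
```python
from h import *
gplan([.5803,.2700,.087])
```

```text
t 12.57 p [0.5808 0.2727 0.2451] yaw -18.92 down [-0.0011 -0.0158 -0.9999] F [ 0.39  0.17 -1.48] gap 0.0212 j [ 0.34  0.43 -0.17  0.98 -0.01  2.24]
total tool delta /0.4: [ 0.0008  0.0078 -0.0005] dist 0.0031 turn(unit) None
grasp pt now [0.5806 0.2703 0.0901]
```

Force is still just the lid's weight, so the skirt has passed the rim. Now the last millimetres.

drive_tool(
  commands="0 0 0.005 0 0;0 0 0.004 0 0;0 0 0 0 0",
)

```text
time_s: 12.95
tool_pos: [0.5812, 0.2728, 0.2431]
tool_rot: [-0.408, 0.414, -0.571, 0.58]
force: [-0.9, -0.0, 0.2]
finger_gap: 0.0212
```

Run:
```python
from h import *
gplan([.5803,.2700,.087])
p=arm.read_camera("wrist");X=cloud(p)
k=(np.hypot(X[:,0]-.579,X[:,1]-.2715)<.085)&(X[:,2]>.05)&(X[:,2]<.078);A=X[k]
print(np.percentile(A,[1,50,99],axis=0).round(4));print(np.linalg.lstsq(np.c_[A[:,:2]-A[:,:2].mean(0),np.ones(len(A))],A[:,2],rcond=None)[0])
```

```text
t 12.95 p [0.5812 0.2728 0.2431] yaw -18.92 down [ 5.000e-04 -1.540e-02 -9.999e-01] F [-0.94 -0.03  0.18] gap 0.0212 j [ 0.34  0.43 -0.17  0.97 -0.01  2.24]
total tool delta /0.4: [ 0.0018  0.0028 -0.002 ] dist 0.0015 turn(unit) None
grasp pt now [0.5813 0.2704 0.0881]
[[0.5126 0.2063 0.0606]
 [0.586  0.2927 0.0625]
 [0.6482 0.3403 0.0648]]
[-0.01270142 -0.00219764  0.06258337]
```

drive_tool(
  commands="0.45 0 0 0 0;0.45 0 0 0 0;0.6 0 0 0 0;0.6 0 0 0 0;0.6 0 -0.05 0 0;0.6 0 -0.08 0 0;1 0 -0.1 0 0;1 0 -0.06 0 0",
)

```text
time_s: 14.0
tool_pos: [0.5803, 0.2743, 0.3583]
tool_rot: [-0.406, 0.416, -0.572, 0.579]
force: [-0.3, -0.6, 0.1]
finger_gap: 0.0843
```

Run:
```python
from fit import *
np.set_printoptions(precision=4,suppress=True)
gplan([.5803,.2700,.2])
p=arm.read_camera("wrist");cv2.imwrite("pics/w6.png",p["image"][:,:,::-1]);X=cloud(p)
k=(np.hypot(X[:,0]-.579,X[:,1]-.2715)<.085)&(X[:,2]>.05)&(X[:,2]<.07);A=X[k]
lo,hi=np.percentile(A,[.5,99.5],axis=0);print(lo,hi,(lo+hi)/2);print(np.linalg.lstsq(np.c_[A[:,:2]-A[:,:2].mean(0),np.ones(len(A))],A[:,2],rcond=None)[0])
k=(np.hypot(X[:,0]-.579,X[:,1]-.2715)<.025)&(X[:,2]>.075)&(X[:,2]<.1);A=X[k];print("knob",(A.min(0)+A.max(0))/2,A.max(0))
p2=arm.read_camera("scene");cv2.imwrite("pics/s6.png",cv2.resize(p2["image"][200:320,180:340,::-1],(800,600),interpolation=cv2.INTER_CUBIC))
```

```text
t 14.0 p [0.5803 0.2743 0.3583] yaw -18.93 down [-0.0057 -0.0174 -0.9998] F [-0.31 -0.65  0.05] gap 0.0843 j [ 0.34  0.34 -0.04  1.2  -0.01  2.24]
total tool delta /0.4: [0.0028 0.0084 0.0035] dist 0.0038 turn(unit) None
grasp pt now [0.5794 0.2716 0.2033]
[0.5096 0.2004 0.0601] [0.6493 0.3407 0.0636] [0.5795 0.2706 0.0619]
[-0.0008  0.0002  0.0619]
knob [0.5793 0.2704 0.0817] [0.5914 0.282  0.0882]
```

View pics/s6.png

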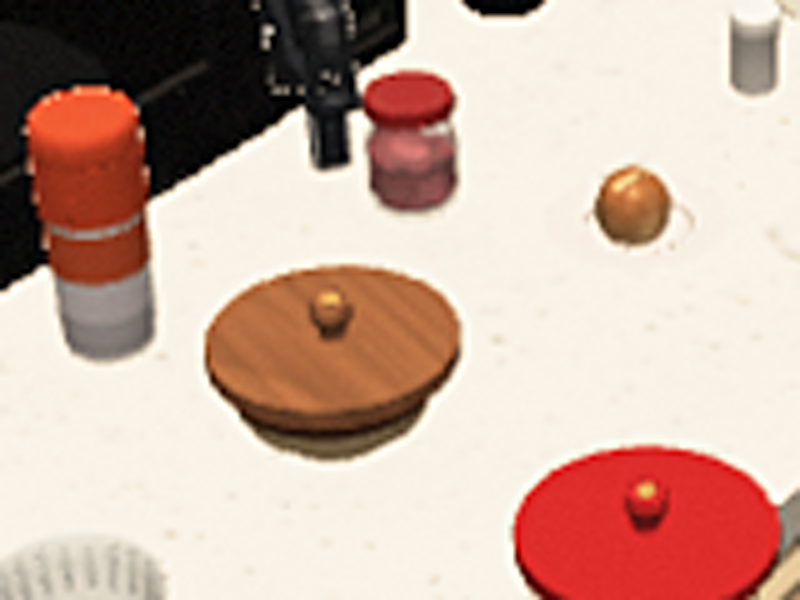

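View pics/w6.png

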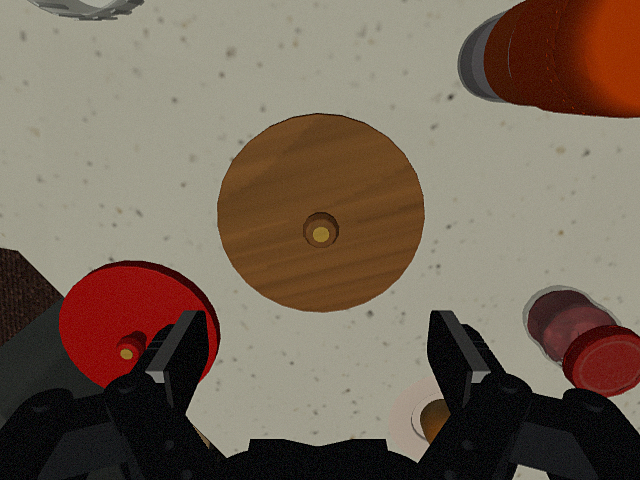

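Run:
```python
from h import *
gplan([.49,-.293,.21],-99)
```

```text
t 14.1 p [0.581  0.2746 0.3597] yaw -18.93 down [-0.0017 -0.016  -0.9999] F [ 0.88 -0.31  0.19] gap 0.0852 j [ 0.34  0.34 -0.04  1.2  -0.01  2.24]
total tool delta /0.4: [1.4099 0.0099 0.2436] dist 0.5723 turn(unit) 1.779
grasp pt now [0.5808 0.2721 0.2048]
```

drive_tool(
  commands="1 0.1 -0.01 0.018 0;1 0.14 0 0.024 0;1 0.14 0 0.024 0;1 0.14 0 0.024 0;1 0.14 0 0.024 0;1 0.14 0 0.024 0;1 0.14 0 0.024 0;1 0.14 0 0.024 0",
)

```text
time_s: 15.1
tool_pos: [0.5082, -0.1667, 0.3597]
tool_rot: [-0.407, 0.42, -0.572, 0.575]
force: [1.2, -0.3, -0.4]
finger_gap: 0.085
```

drive_tool(
  commands="1 0.14 0 0.024 0;1 0.1 0 0.018 0;1 0 0 0 0.22;1 0 0 0 0.22;1 0 0 0 0.22;1 0 0 0 0.22;1 0 0 0 0.22;1 0 0 0 0.22",
)

```text
time_s: 16.1
tool_pos: [0.4878, -0.2697, 0.3473]
tool_rot: [-0.051, 0.069, -0.704, 0.705]
force: [-0.0, -0.3, -0.1]
finger_gap: 0.0858
```

Run:
```python
from h import *
gplan([.49,-.293,.21],-99)
```

```text
t 16.1 p [ 0.4878 -0.2697  0.3473] yaw -80.31 down [-0.0256 -0.0046 -0.9997] F [-0.03 -0.31 -0.15] gap 0.0858 j [-0.62  0.2  -0.25  1.14 -0.02  2.36]
total tool delta /0.4: [-0.0045 -0.0442  0.0582] dist 0.0293 turn(unit) 0.415
grasp pt now [ 0.4838 -0.2704  0.1924]
```

drive_tool(
  commands="1 0 -0.02 0.03 0.2;1 0 -0.02 0.03 0.21;1 0 0 0 0;1 0 0 0 0",
)

```text
time_s: 16.6
tool_pos: [0.4885, -0.2924, 0.3569]
tool_rot: [0.068, -0.044, -0.704, 0.705]
force: [0.1, 0.2, -0.2]
finger_gap: 0.0858
```

```bash
cat > tongs.py <<'E'
from h import *
np.set_printoptions(precision=4,suppress=True)
import sys
def look(name):
    p=arm.read_camera("wrist");im=p["image"][:,:,::-1].copy()
    for t in ["tongs_grip","tongs_tips","tongs"]:
        for d in arm.spot_point(p,t)[:2]:
            z=0 if t=="tongs" else .015;print(t,round(d["p"],2),d["position"],ray_z(p,d["position"],z))
            cv2.circle(im,tuple(int(v) for v in d["position"]),4,(0,0,255) if t!="tongs" else (255,0,0),1)
    cv2.imwrite(name,im);return p
E
python3 - <<'E'
from tongs import *
gplan([.506,-.295,.21],-99)
p=look("pics/w7.png")
X=cloud(p);k=(X[:,2]>.018)&(X[:,2]<.036)&(X[:,0]>.38)&(X[:,0]<.66)&(X[:,1]>-.4)&(X[:,1]<-.22);A=X[k]
print(len(A))
for a in np.arange(.40,.64,.015):
    b=A[(A[:,0]>a)&(A[:,0]<a+.015)]
    if len(b)>5: print(round(a+.0075,4),b[:,1].min().round(4),b[:,1].max().round(4),((b[:,1].min()+b[:,1].max())/2).round(4))
E
```

```text
t 16.6 p [ 0.4885 -0.2924  0.3569] yaw -99.14 down [-0.0336  0.0019 -0.9994] F [ 0.08  0.2  -0.17] gap 0.0858 j [-0.65  0.22 -0.2   1.18 -0.02  2.65]
total tool delta /0.4: [-0.0565 -0.022  -0.0017] dist 0.0242 turn(unit) -0.003
grasp pt now [ 0.4833 -0.2921  0.202 ]
3960
0.4075 -0.2837 -0.2701 -0.2769
0.4225 -0.2877 -0.2677 -0.2777
0.4375 -0.2935 -0.2687 -0.2811
0.4525 -0.299 -0.2687 -0.2838
0.4675 -0.3107 -0.2637 -0.2872
0.4825 -0.3151 -0.2623 -0.2887
0.4975 -0.3195 -0.2631 -0.2913
0.5125 -0.3237 -0.2641 -0.2939
0.5275 -0.3283 -0.2652 -0.2968
0.5425 -0.3334 -0.2663 -0.2999
0.5575 -0.339 -0.2666 -0.3028
0.5725 -0.3463 -0.2664 -0.3064
0.5875 -0.3548 -0.265 -0.3099
0.6025 -0.3569 -0.2613 -0.3091
0.6175 -0.3554 -0.2617 -0.3085
0.6325 -0.27 -0.2669 -0.2685
```

View pics/w7.png

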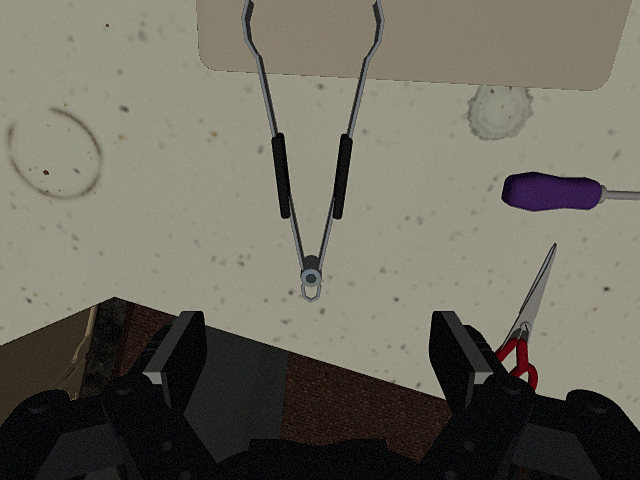

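Run:
```python
from tongs import *
p=arm.read_camera("wrist")
for uv in [(279,136),(286,216),(347,137),(338,217),(248,8),(379,5)]: print(uv,ray_z(p,uv,.03))
print("pin",ray_z(p,(311,277),.028))
a=np.mean([ray_z(p,u,.03) for u in [(279,136),(286,216),(347,137),(338,217)]],axis=0)
b=ray_z(p,(311,277),.028);d=a-b;print("grip",a,"len",np.hypot(d[0],d[1]),"ang",np.degrees(np.arctan2(d[1],d[0])))
```

```text
(279, 136) [ 0.538  -0.2734  0.03  ]
(286, 216) [ 0.4768 -0.2668  0.03  ]
(347, 137) [ 0.5293 -0.3222  0.03  ]
(338, 217) [ 0.4694 -0.307   0.03  ]
(248, 8) [ 0.6218 -0.2693  0.03  ]
(379, 5) [ 0.6098 -0.3542  0.03  ]
pin [ 0.4199 -0.2771  0.028 ]
grip [ 0.5034 -0.2924  0.03  ] len 0.08489357865718755 ang -10.346110307502533
```

Run:
```python
from tongs import *
gplan([.5034,-.2924,.06],-100.3)
```

```text
t 16.85 p [ 0.4889 -0.2925  0.3579] yaw -99.22 down [-0.0323  0.0007 -0.9995] F [0.06 0.39 0.03] gap 0.0854 j [-0.65  0.22 -0.2   1.18 -0.02  2.65]
total tool delta /0.4: [-0.0596  0.3557 -0.0094] dist 0.1443 turn(unit) 0.024
grasp pt now [ 0.4839 -0.2924  0.203 ]
```

drive_tool(
  commands="1 -0.03 0.04 -0.005 0.024;1 -0.03 0.08 -0.004 0;1 0 0.08 0 0;1 0 0.08 0 0;1 0 0.06 0 0;1 0 0.02 0 0;1 0 0 0 0;1 0 0 0 0",
)

```text
time_s: 17.85
tool_pos: [0.5133, -0.292, 0.2048]
tool_rot: [0.074, -0.053, -0.703, 0.705]
force: [0.7, -0.2, 1.0]
finger_gap: 0.085
```

Run:
```python
from tongs import *
gplan([.5034,-.2924,.03],-100.3)
```

```text
t 17.85 p [ 0.5133 -0.292   0.2048] yaw -100.32 down [-0.0294  0.0002 -0.9996] F [ 0.7  -0.21  0.98] gap 0.085 j [-0.62  0.4  -0.32  0.88 -0.02  2.7 ]
total tool delta /0.4: [0.0114 0.05   0.0033] dist 0.0206 turn(unit) -0.001
grasp pt now [ 0.5087 -0.2919  0.0499]
```

drive_tool(
  commands="1 0.011 0.02 0.003 0;1 0 0.02 0 0;1 0 0.02 0 0;1 0 0 0 0",
)

```text
time_s: 18.35
tool_pos: [0.5085, -0.2931, 0.1815]
tool_rot: [0.073, -0.055, -0.703, 0.706]
force: [0.9, -0.9, 0.7]
finger_gap: 0.0855
```

Run:
```python
from tongs import *
gplan([.5034,-.2924,.023],-100.3)
p=arm.read_camera("wrist");cv2.imwrite("pics/w8.png",p["image"][:,:,::-1])
```

```text
t 18.35 p [ 0.5085 -0.2931  0.1815] yaw -100.34 down [-0.026  -0.0023 -0.9997] F [ 0.89 -0.87  0.74] gap 0.0855 j [-0.63  0.42 -0.34  0.83 -0.02  2.69]
total tool delta /0.4: [ 0.0029  0.009  -0.0022] dist 0.0039 turn(unit) -0.001
grasp pt now [ 0.5045 -0.2935  0.0266]
```

View pics/w8.png

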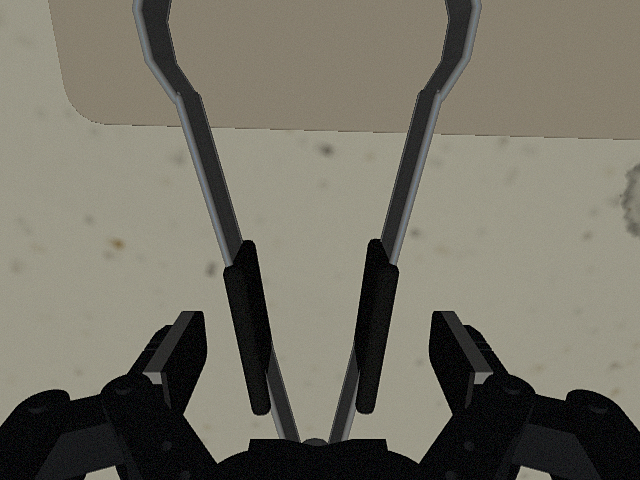

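drive_tool(
  commands="1 0.002 0.01 -0.002 0;0.75 0 0 0 0;0.6 0 0 0 0;0.6 0 0 0 0;0.6 0 0 0 0;0.6 0 0 0 0",
  newtons=25,
)

```text
time_s: 19.15
tool_pos: [0.5086, -0.2926, 0.1786]
tool_rot: [0.072, -0.056, -0.702, 0.706]
force: [-0.2, 0.3, 0.1]
finger_gap: 0.0516
```

Run:
```python
from tongs import *
gplan([.5034,-.2924,.023],-100.3)
p=arm.read_camera("wrist");cv2.imwrite("pics/w9.png",p["image"][:,:,::-1])
```

```text
t 19.15 p [ 0.5086 -0.2926  0.1786] yaw -100.34 down [-0.0236 -0.0039 -0.9997] F [-0.21  0.3   0.11] gap 0.0516 j [-0.63  0.42 -0.35  0.82 -0.02  2.69]
total tool delta /0.4: [ 0.004   0.0018 -0.0014] dist 0.0019 turn(unit) -0.001
grasp pt now [ 0.5049 -0.2932  0.0237]
```

View pics/w9.png

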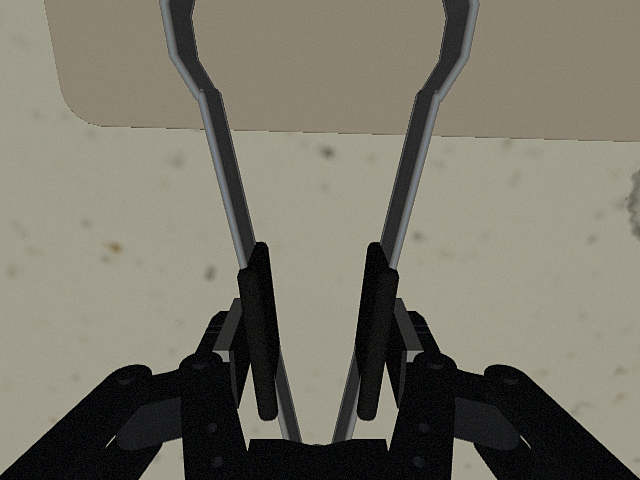

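drive_tool(
  commands="0.58 0 0 0 0;0.58 0 0 0 0;0.58 0 -0.02 0 0;0.58 0 -0.03 0 0;0.58 0 -0.05 0 0;0.58 0 -0.06 0 0;0.58 0 -0.06 0 0;0.58 0 -0.05 0 0",
)

```text
time_s: 20.2
tool_pos: [0.5101, -0.2913, 0.2905]
tool_rot: [0.073, -0.054, -0.703, 0.705]
force: [-0.4, -0.2, 0.0]
finger_gap: 0.0497
```

Run:
```python
from tongs import *
gplan([.51,-.06,.13],-70)
p=arm.read_camera("wrist");cv2.imwrite("pics/w10.png",p["image"][:,:,::-1])
s,p0,M=st()
X=cloud(p);Y=(X-p0-.155*M[:,1])@M
k=(Y[:,1]>-.03)&(Y[:,1]<.04)&(np.abs(Y[:,2])<.06)&(Y[:,0]<-.02)&(Y[:,0]>-.16);A=Y[k]
for a in np.arange(-.14,-.02,.015):
    b=A[(A[:,0]>a)&(A[:,0]<a+.015)]
    if len(b)>5: print(round(a+.0075,4),"z",np.percentile(b[:,2],[1,99]),"ydown min/max",np.percentile(b[:,1],[1,50,99]))
```

```text
t 20.2 p [ 0.5101 -0.2913  0.2905] yaw -100.32 down [-0.027  -0.0011 -0.9996] F [-0.39 -0.18  0.03] gap 0.0497 j [-0.63  0.3  -0.25  1.04 -0.02  2.7 ]
total tool delta /0.4: [ 0.0934  0.0131 -0.5711] dist 0.2315 turn(unit) -0.674
grasp pt now [ 0.5059 -0.2914  0.1356]
-0.1025 z [-0.041   0.0405] ydown min/max [-0.0046  0.0042  0.0182]
-0.0875 z [-0.0401  0.0395] ydown min/max [-0.004   0.0019  0.0188]
-0.0725 z [-0.0332  0.0326] ydown min/max [-0.0033  0.0034  0.0196]
-0.0575 z [-0.0309  0.0301] ydown min/max [-0.0027  0.0044  0.0203]
-0.0425 z [-0.0287  0.0278] ydown min/max [-0.0018  0.0052  0.0208]
-0.0275 z [-0.0262  0.0251] ydown min/max [-0.0042  0.0029  0.0233]
```

View pics/w10.png

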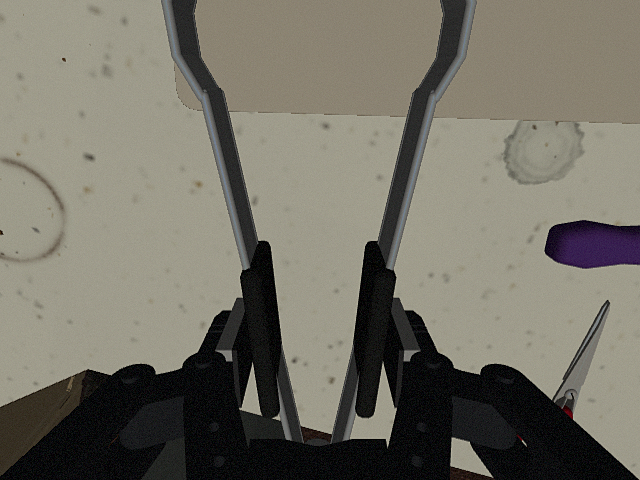

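Run:
```python
from tongs import *
gplan([.50,-.03,.135],-70)
```

```text
t 20.25 p [ 0.5112 -0.2919  0.2936] yaw -100.32 down [-0.0231 -0.0039 -0.9997] F [ 0.26 -0.83  1.85] gap 0.0496 j [-0.63  0.3  -0.24  1.05 -0.02  2.7 ]
total tool delta /0.4: [ 0.1362  0.0069 -0.6423] dist 0.2627 turn(unit) -0.674
grasp pt now [ 0.5076 -0.2925  0.1386]
```

drive_tool(
  commands="0.58 0.012 0 -0.055 0;0.58 0.023 0 -0.11 0;0.58 0.023 0 -0.11 0;0.58 0.023 0 -0.11 0;0.58 0.023 0 -0.11 0;0.58 0.018 0 -0.085 0;0.58 0.01 0 -0.05 0;0.58 0 0 0 0",
)

```text
time_s: 21.25
tool_pos: [0.498, -0.0225, 0.2894]
tool_rot: [0.072, -0.051, -0.704, 0.705]
force: [0.2, -0.7, -0.6]
finger_gap: 0.0498
```

drive_tool(
  commands="0.58 0 0 0 -0.12;0.58 0 0 0 -0.17;0.58 0 0 0 -0.17;0.58 0 0 0 -0.14;0.58 0 0 0 -0.07;0.58 0 0 0 0",
)

```text
time_s: 22.0
tool_pos: [0.4948, -0.0236, 0.2866]
tool_rot: [0.115, -0.14, 0.698, -0.693]
force: [0.0, 0.3, -0.1]
finger_gap: 0.0494
```

```bash
cat > look2.py <<'E'
from tongs import *
from fit import circ
def look2(name):
    p=arm.read_camera("wrist");cv2.imwrite(name,p["image"][:,:,::-1])
    X=cloud(p);k=(np.hypot(X[:,0]-.627,X[:,1]-.012)<.05)&(X[:,2]>.016)&(X[:,2]<.052);A=X[k]
    if len(A)>50:
        lo,hi=np.percentile(A,[1,99],axis=0);print("roll bbox",lo,hi,(lo+hi)/2)
    for d in arm.spot_point(p,"roll_mid")[:1]: print("roll_mid",d["p"],d["position"],ray_z(p,d["position"],.026))
    for d in arm.trace(p,"roll")[:1]:
        A=cloud(p,d["mask"]);lo,hi=np.percentile(A,[1,99],axis=0);print("roll trace",d["p"],lo,hi,(lo+hi)/2)
    for d in arm.spot_point(p,"tongs_tips")[:1]: print("tips",d["p"],d["position"])
    s,p0,M=st();g=p0+.155*M[:,1];ax=-M[:,0]
    print("exp tips",g+ax*.1035+M[:,1]*.0087)
    Y=(X-g)@M;k=(Y[:,1]>-.03)&(Y[:,1]<.03)&(np.abs(Y[:,2])<.06)&(Y[:,0]<-.05)&(Y[:,0]>-.16)
    print("tips tool",np.percentile(Y[k],[1,99],axis=0))
    return p
E
python3 - <<'E'
from look2 import *
gplan([.5297,-.0234,.135],-70)
look2("pics/w11.png")
E
```

```text
t 22.0 p [ 0.4948 -0.0236  0.2866] yaw -69.22 down [-0.0357  0.0013 -0.9994] F [ 0.03  0.32 -0.06] gap 0.0494 j [-0.18  0.16 -0.44  1.01 -0.    2.6 ]
total tool delta /0.4: [-0.0942 -0.0119  0.0357] dist 0.0406 turn(unit) 0.017
grasp pt now [ 0.4893 -0.0234  0.1317]
roll bbox [ 0.6011 -0.0097  0.017 ] [0.617  0.0259 0.0412] [0.6091 0.0081 0.0291]
roll_mid 0.48 [330.5, 432.0] [ 0.3407 -0.0879  0.026 ]
roll trace 0.77 [ 0.601  -0.0106  0.0053] [0.618  0.0266 0.0411] [0.6095 0.008  0.0232]
exp tips [0.586  0.0137 0.1199]
tips tool [[-0.107  -0.014  -0.0406]
 [-0.0509  0.0128  0.0397]]
```

View pics/w11.png

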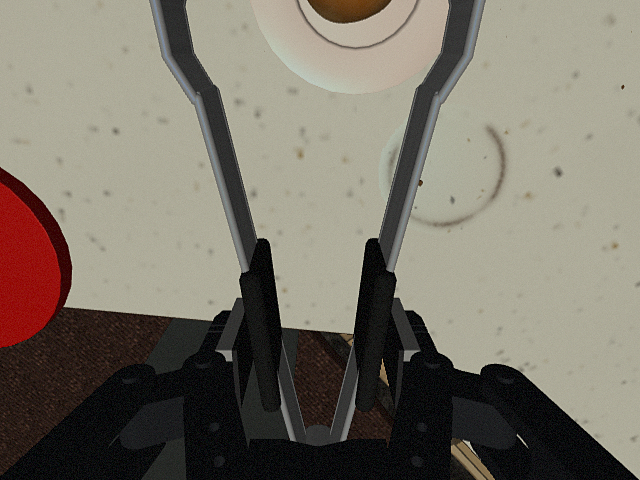

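drive_tool(
  commands="0.58 0 -0.05 0 0;0.58 0 -0.1 0 0;0.58 0 -0.1 0 0;0.58 0 -0.06 0 0;0.58 0 0 0 0;0.58 0 0 0 0",
)

```text
time_s: 22.95
tool_pos: [0.4986, -0.0237, 0.4121]
tool_rot: [0.113, -0.14, 0.699, -0.692]
force: [0.6, -0.0, -1.3]
finger_gap: 0.0497
```

Run:
```python
from look2 import *
gplan([.5297,-.0234,.135],-70)
p=look2("pics/w12.png")
pt=arm.read_camera("top")
for n,q in (("w",p),("t",pt)):
  X=cloud(q)
  for z0,z1 in ((.012,.02),(.02,.03),(.03,.04),(.04,.05)):
    k=(np.hypot(X[:,0]-.627,X[:,1]-.012)<.035)&(X[:,2]>z0)&(X[:,2]<z1);A=X[k]
    if len(A)>20: r=circ(A);print(n,z0,len(A),r.x,np.std(r.fun), circ(A,.025).x)
d=arm.trace(pt,"roll")[:1]
if d: A=cloud(pt,d[0]["mask"]);print(np.percentile(A,[2,98],axis=0).mean(0))
cv2.imwrite("pics/t12.png",cv2.resize(pt["image"][120:300,200:440,::-1],(800,600)))
```

```text
t 22.95 p [ 0.4986 -0.0237  0.4121] yaw -69.39 down [-0.039   0.0018 -0.9992] F [ 0.56 -0.   -1.27] gap 0.0497 j [-0.18  0.06 -0.26  1.28 -0.01  2.61]
total tool delta /0.4: [-0.0977  0.3018  0.0374] dist 0.1278 turn(unit) 0.014
grasp pt now [ 0.4926 -0.0234  0.2572]
roll bbox [ 0.6017 -0.0105  0.0224] [0.6369 0.0359 0.047 ] [0.6193 0.0127 0.0347]
roll_mid 0.95 [339.5, 10.7] [0.6274 0.0136 0.026 ]
roll trace 0.63 [ 0.6017 -0.011   0.0051] [0.6373 0.036  0.047 ] [0.6195 0.0125 0.026 ]
exp tips [0.5887 0.0132 0.2444]
tips tool [[-0.0501 -0.03   -0.0273]
 [-0.05   -0.0298  0.026 ]]
w 0.02 169 [0.6269 0.0142 0.0257] 0.000540447719219495 [0.6261 0.0139]
w 0.03 843 [0.6258 0.0138 0.0218] 0.0017037017656698582 [0.6297 0.0152]
w 0.04 1613 [0.6211 0.0121 0.0113] 0.004446205559527707 [0.6421 0.0205]
t 0.03 59 [0.6279 0.0128 0.0221] 0.002049000152476968 [0.6285 0.0098]
t 0.04 175 [0.6276 0.0138 0.0142] 0.004901647443079663 [0.6428 0.0276]
[0.6263 0.0173 0.0399]
```

View pics/w12.png

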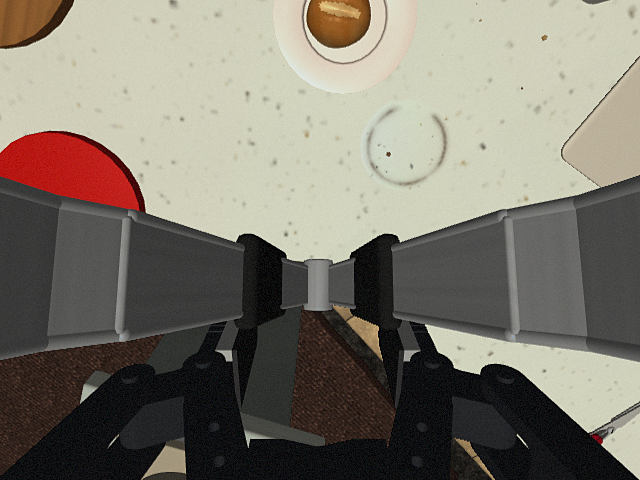

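View pics/t12.png

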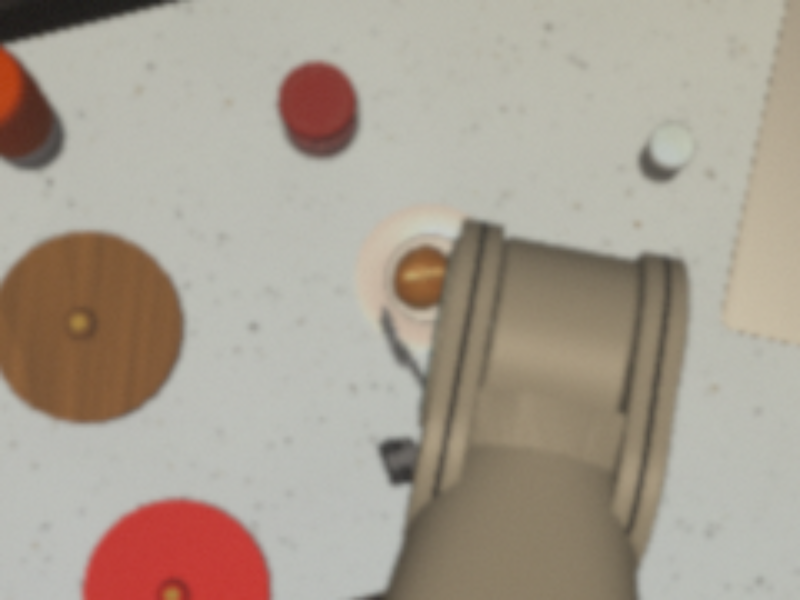

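Run:
```python
from look2 import *
p2=arm.read_camera("scene");cv2.imwrite("pics/s13.png",cv2.resize(p2["image"][120:270,280:480,::-1],(800,600),interpolation=cv2.INTER_CUBIC))
p=arm.read_camera("wrist");s,p0,M=st();g=p0+.155*M[:,1]
X=cloud(p);Y=(X-g)@M;k=(Y[:,1]<.12)&(np.abs(Y[:,2])<.06)&(np.abs(Y[:,0])<.15)&(Y[:,1]>-.15);A=Y[k]
print(g,np.percentile(A,[0,1,99,100],axis=0))
for a in np.arange(-.15,.12,.015):
    b=A[(A[:,1]>a)&(A[:,1]<a+.015)]
    if len(b)>5: print("down",round(a+.0075,4),len(b),"x",np.percentile(b[:,0],[1,50,99]),"z",np.percentile(b[:,2],[1,99]))
```

```text
[ 0.4928 -0.0234  0.2577] [[-0.0733 -0.0811 -0.06  ]
 [-0.0695 -0.0784 -0.0572]
 [ 0.0153  0.0778  0.0567]
 [ 0.0367  0.0967  0.06  ]]
down -0.0825 5838 x [-0.0675 -0.0559 -0.0492] z [-0.0403  0.0388]
down -0.0675 41481 x [-0.0709 -0.0538 -0.0087] z [-0.0563  0.0561]
down -0.0525 27633 x [-0.064  -0.0155  0.0095] z [-0.0587  0.0585]
down -0.0375 21417 x [-0.055  -0.0104  0.0122] z [-0.0573  0.0561]
down -0.0225 8320 x [-0.0478 -0.0196  0.0101] z [-0.0458  0.045 ]
down -0.0075 5988 x [-0.0413 -0.0238  0.0111] z [-0.0382  0.0369]
down 0.0075 1732 x [-0.0359 -0.0141  0.0119] z [-0.0358  0.0342]
down 0.0225 986 x [-0.0287 -0.0105  0.0083] z [-0.0181  0.0169]
down 0.0375 949 x [-0.0202 -0.0039  0.0112] z [-0.0166  0.0152]
down 0.0525 675 x [-0.0112  0.0041  0.0188] z [-0.0141  0.0127]
down 0.0675 537 x [-0.002   0.0122  0.0278] z [-0.0113  0.01  ]
down 0.0825 1350 x [0.0072 0.0198 0.0346] z [-0.0085  0.0073]
down 0.0975 50 x [0.0077 0.0097 0.0122] z [-0.0092  0.008 ]
```

View pics/s13.png

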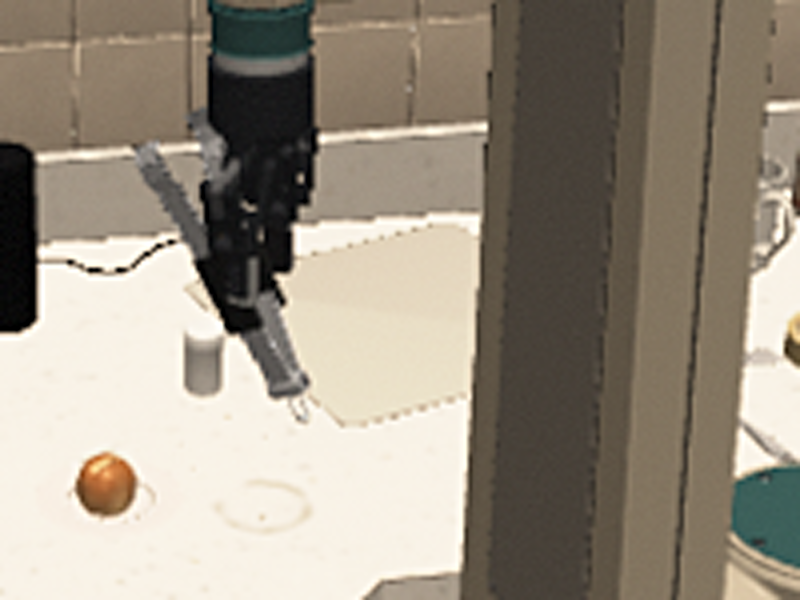

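Run:
```python
from look2 import *
gplan([.46,-.205,.13],-70)
```

```text
t 23.35 p [ 0.4989 -0.0237  0.4126] yaw -69.37 down [-0.0387  0.0018 -0.9992] F [-0.23  0.7  -0.78] gap 0.0495 j [-0.18  0.06 -0.26  1.28 -0.    2.61]
total tool delta /0.4: [0.2255 0.3213 0.4009] dist 0.2244 turn(unit) 0.014
grasp pt now [ 0.4928 -0.0234  0.2577]
```

drive_tool(
  commands="0.58 0.015 0.02 0.025 0;0.58 0.035 0.045 0.06 0;0.58 0.04 0.055 0.07 0;0.58 0.04 0.055 0.07 0;0.58 0.04 0.055 0.07 0;0.58 0.035 0.045 0.06 0;0.58 0.02 0.02 0.035 0;0.58 0 0 0 0",
)

```text
time_s: 24.35
tool_pos: [0.4624, -0.2096, 0.2893]
tool_rot: [0.113, -0.14, 0.699, -0.692]
force: [-0.7, 0.2, 0.1]
finger_gap: 0.0496
```

Run:
```python
from look2 import *
gplan([.46,-.205,.10],-70)
p2=arm.read_camera("scene");cv2.imwrite("pics/s14.png",cv2.resize(p2["image"][120:270,300:500,::-1],(800,600),interpolation=cv2.INTER_CUBIC))
p=arm.read_camera("wrist");cv2.imwrite("pics/w14.png",p["image"][:,:,::-1])
```

```text
t 24.35 p [ 0.4624 -0.2096  0.2893] yaw -69.41 down [-0.0393  0.0017 -0.9992] F [-0.66  0.17  0.08] gap 0.0496 j [-0.55  0.18 -0.41  1.02 -0.02  2.23]
total tool delta /0.4: [-0.0156  0.0856 -0.0055] dist 0.0349 turn(unit) 0.013
grasp pt now [ 0.4563 -0.2093  0.1344]
```

View pics/s14.png

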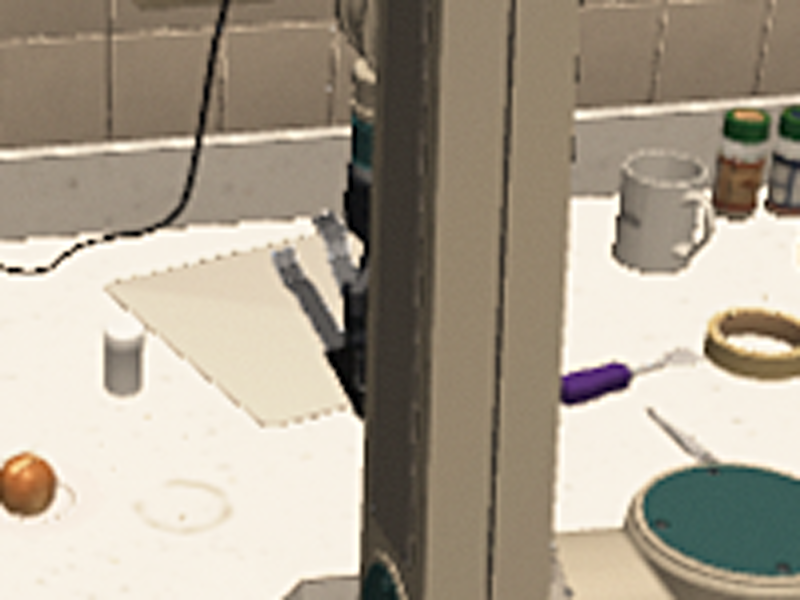

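View pics/w14.png

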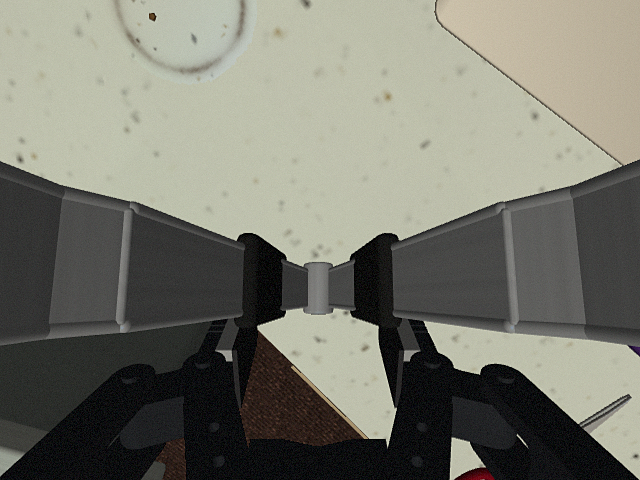

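drive_tool(
  commands="0.58 0 0.04 0 0;0.58 0 0.035 0 0;0.58 0 0 0 0;0.58 -0.03 0.022 0 0;0.58 -0.03 0.03 0 0;0.58 0 0 0 0",
)

```text
time_s: 25.2
tool_pos: [0.4886, -0.1978, 0.2383]
tool_rot: [0.119, -0.139, 0.697, -0.694]
force: [0.1, 0.6, -0.7]
finger_gap: 0.0499
```

```bash
cat > pitch.py <<'E'
from look2 import *
def pitch(name):
    gplan([.50,-.19,.0237],-70)
    p=arm.read_camera("wrist");cv2.imwrite(name,p["image"][:,:,::-1])
    s,p0,M=st();g=p0+.155*M[:,1];X=cloud(p);Y=(X-g)@M
    k=(X[:,2]>.004)&(Y[:,1]<.12)&(np.abs(Y[:,2])<.06)&(np.abs(Y[:,0])<.15)&(Y[:,1]>-.15);A=Y[k]
    for a in np.arange(-.12,.12,.015):
        b=A[(A[:,1]>a)&(A[:,1]<a+.015)]
        if len(b)>5: print("down",round(a+.0075,4),len(b),"x",np.percentile(b[:,0],[1,50,99]),"z",np.percentile(b[:,2],[1,99]))
E
python3 -c "
from pitch import *
pitch('pics/w15.png')"
```

```text
t 25.2 p [ 0.4886 -0.1978  0.2383] yaw -69.03 down [-0.0285 -0.001  -0.9996] F [ 0.14  0.55 -0.7 ] gap 0.0499 j [-0.5   0.26 -0.43  0.9  -0.01  2.27]
total tool delta /0.4: [-0.048   0.148  -0.0031] dist 0.0622 turn(unit) 0.022
grasp pt now [ 0.4842 -0.198   0.0834]
down -0.0675 17405 x [-0.0947 -0.0162 -0.008 ] z [-0.0585  0.0583]
down -0.0525 38146 x [-0.0969 -0.0732  0.0089] z [-0.0583  0.058 ]
down -0.0375 28961 x [-0.092  -0.0116  0.0112] z [-0.0569  0.0558]
down -0.0225 10623 x [-0.0751 -0.0411  0.0092] z [-0.0448  0.0441]
down -0.0075 8342 x [-0.0571 -0.0254  0.0101] z [-0.038   0.0365]
down 0.0075 3569 x [-0.0448 -0.0092  0.0113] z [-0.0376  0.0362]
down 0.0225 1567 x [-0.0261  0.004   0.0219] z [-0.0224  0.0197]
down 0.0375 1166 x [-0.0083  0.0156  0.0396] z [-0.017   0.0147]
down 0.0525 1443 x [0.0119 0.0466 0.0626] z [-0.0136  0.0102]
down 0.0675 918 x [0.0288 0.0415 0.0499] z [-0.0107  0.006 ]
down 0.0825 9 x [0.0373 0.0384 0.0389] z [-0.0098  0.0047]
```

View pics/w15.png

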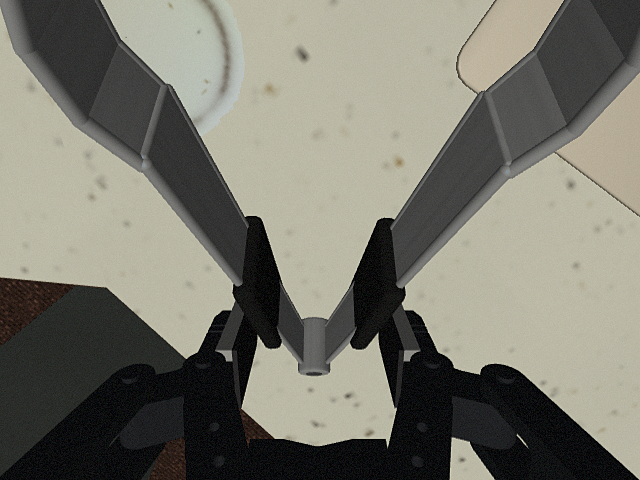

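drive_tool(
  commands="0.58 -0.02 0.033 0 0;0.58 -0.017 0.036 0 0;0.58 -0.01 0.035 0 0;0.58 0 0 0 0",
)

```text
time_s: 25.75
tool_pos: [0.5043, -0.1903, 0.1917]
tool_rot: [0.117, -0.14, 0.697, -0.693]
force: [-0.2, 0.7, -0.6]
finger_gap: 0.0495
```

```bash
python3 -c "
from pitch import *
pitch('pics/w16.png')"
```

```text
t 25.75 p [ 0.5043 -0.1903  0.1917] yaw -69.06 down [-0.0332  0.0002 -0.9994] F [-0.18  0.72 -0.56] gap 0.0495 j [-0.48  0.34 -0.44  0.82 -0.02  2.3 ]
total tool delta /0.4: [-0.0032  0.0326  0.0006] dist 0.0131 turn(unit) 0.021
grasp pt now [ 0.4991 -0.1902  0.0368]
down -0.0675 9848 x [-0.0167 -0.0146 -0.0073] z [-0.0592  0.059 ]
down -0.0525 16595 x [-0.0164 -0.0104  0.0098] z [-0.0592  0.059 ]
down -0.0375 15523 x [-0.0122 -0.0058  0.0126] z [-0.0579  0.0562]
down -0.0225 3666 x [-0.0124 -0.0077  0.0114] z [-0.0504  0.0487]
down -0.0075 12537 x [-0.1058 -0.0394  0.0097] z [-0.0399  0.041 ]
down 0.0075 13104 x [-0.1079 -0.0332  0.056 ] z [-0.0389  0.0402]
down 0.0225 4262 x [-0.0795  0.0145  0.0711] z [-0.0298  0.0297]
down 0.0375 390 x [0.0401 0.0679 0.071 ] z [-0.0121  0.0087]
```

View pics/w16.png

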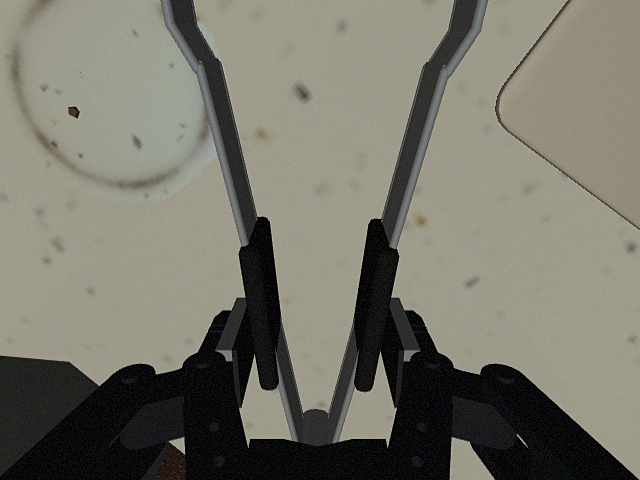

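drive_tool(
  commands="0.58 -0.002 0.018 0 0;0.58 0 0.014 0 0;0.58 0 0 0 0;0.7 0 0 0 0;0.8 0 0 0 0;1 0 0 0 0;1 0 0 0 0",
)

```text
time_s: 26.68
tool_pos: [0.5053, -0.1909, 0.1806]
tool_rot: [0.118, -0.139, 0.697, -0.694]
force: [0.0, -0.0, 0.3]
finger_gap: 0.0855
```

```bash
python3 -c "
from pitch import *
pitch('pics/w17.png')"
```

```text
t 26.68 p [ 0.5053 -0.1909  0.1806] yaw -69.11 down [-0.0298 -0.0018 -0.9996] F [ 0.01 -0.02  0.3 ] gap 0.0855 j [-0.48  0.36 -0.45  0.79 -0.02  2.3 ]
total tool delta /0.4: [ 0.0003  0.0049 -0.0033] dist 0.0024 turn(unit) 0.02
grasp pt now [ 0.5007 -0.1912  0.0256]
down -0.0675 11317 x [-0.0168 -0.0151 -0.0078] z [-0.0399  0.0596]
down -0.0525 12991 x [-0.0164 -0.0092  0.0091] z [-0.0595  0.0598]
down -0.0375 5031 x [-0.0128 -0.0103  0.004 ] z [-0.0595  0.0595]
down -0.0225 4151 x [-0.0103 -0.0057  0.0117] z [-0.0563  0.0552]
down -0.0075 15159 x [-0.1061 -0.0178  0.0241] z [-0.0546  0.0532]
down 0.0075 11344 x [-0.1089 -0.043   0.055 ] z [-0.0452  0.0453]
down 0.0225 3983 x [-0.1101 -0.0342  0.0708] z [-0.0451  0.0452]
```

View pics/w17.png

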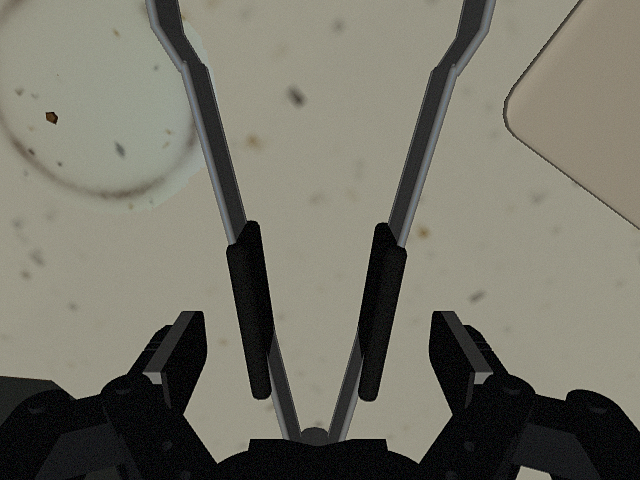

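```bash
python3 -c "
from pitch import *
p=arm.read_camera('wrist');s,p0,M=st();g=p0+.155*M[:,1]
E=[ray_z(p,u,.03) for u in [(251,222),(261,397),(382,224),(369,399)]]
print([((e-g)@M) for e in E]);m=np.mean(E,axis=0);print(m,(m-g)@M)
f=(E[0]+E[2])/2-(E[1]+E[3])/2;print('heading',np.degrees(np.arctan2(f[1],f[0])),np.linalg.norm(f))
b=ray_z(p,(315,436),.03);print('pin',(b-g)@M)
"
```

```text
[array([-0.0456, -0.0055, -0.0215]), array([ 0.0241, -0.0035, -0.0219]), array([-0.045 , -0.0059,  0.0197]), array([ 0.0246, -0.0039,  0.0188])]
[ 0.5102 -0.1862  0.03  ] [-0.0105 -0.0047 -0.0012]
heading 20.3572896830719 0.06968692863952779
pin [ 0.0433 -0.0031 -0.0016]
```

drive_tool(
  commands="1 -0.014 0.01 -0.003 0;1 0 0.009 0 0;0.8 0 0 0 0;0.65 0 0 0 0;0.57 0 0 0 0;0.57 0 0 0 0;0.57 0 0 0 0",
  newtons=30,
)

```text
time_s: 27.65
tool_pos: [0.5107, -0.1878, 0.1729]
tool_rot: [0.118, -0.138, 0.696, -0.694]
force: [0.4, -1.0, 0.1]
finger_gap: 0.0484
```

```bash
python3 -c "
from pitch import *
pitch('pics/w18.png')
p=arm.read_camera('wrist');s,p0,M=st();g=p0+.155*M[:,1]
"
```

```text
t 27.65 p [ 0.5107 -0.1878  0.1729] yaw -69.1 down [-0.0285 -0.0023 -0.9996] F [ 0.4  -0.99  0.1 ] gap 0.0484 j [-0.47  0.37 -0.44  0.78 -0.01  2.31]
total tool delta /0.4: [ 0.0168 -0.0138 -0.0013] dist 0.0087 turn(unit) 0.02
grasp pt now [ 0.5063 -0.1881  0.018 ]
down -0.0675 10820 x [-0.0168 -0.0137 -0.0067] z [-0.0591  0.0591]
down -0.0525 16179 x [-0.0165 -0.0105  0.01  ] z [-0.0593  0.059 ]
down -0.0375 15393 x [-0.0124 -0.006   0.0124] z [-0.0573  0.0561]
down -0.0225 3490 x [-0.0125 -0.0071  0.0114] z [-0.0471  0.0456]
down -0.0075 20372 x [-0.1055 -0.0262  0.0374] z [-0.0387  0.039 ]
down 0.0075 8898 x [-0.1086 -0.0434  0.0566] z [-0.0379  0.0385]
down 0.0225 15 x [0.0388 0.0573 0.0659] z [-0.0128  0.0088]
```

View pics/w18.png

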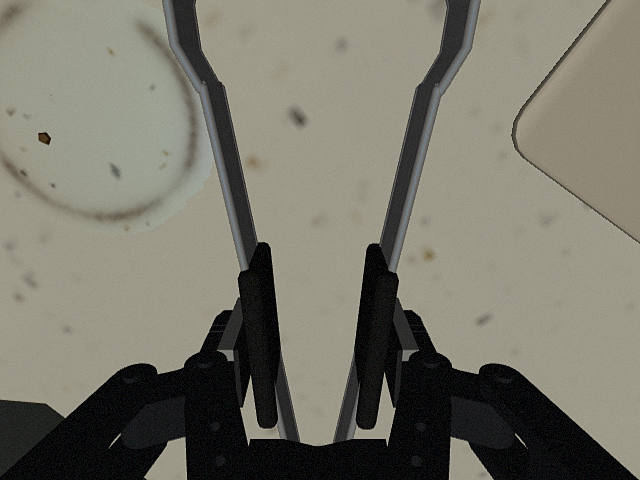

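```bash
python3 -c "
from pitch import *
p=arm.read_camera('wrist');s,p0,M=st();g=p0+.155*M[:,1]
E=[ray_z(p,u,.03) for u in [(262,243),(268,428),(375,244),(367,428)]]
m=np.mean(E,axis=0);print((m-g)@M,[((e-g)@M) for e in E])
X=cloud(p);Y=(X-g)@M
k=(X[:,2]>.004)&(X[:,2]<.04)&(np.abs(Y[:,2])<.014)&(Y[:,0]>.03)&(Y[:,0]<.12);A=Y[k];print(np.percentile(A,[1,50,99],axis=0))
"
```

```text
[-0.005  -0.0122 -0.0005] [array([-0.0414, -0.013 , -0.0172]), array([ 0.0313, -0.011 , -0.0187]), array([-0.0411, -0.0133,  0.0166]), array([ 0.031 , -0.0113,  0.0174])]
[[ 0.0302 -0.0074 -0.0139]
 [ 0.0408  0.0056  0.0087]
 [ 0.0631  0.015   0.0134]]
```

drive_tool(
  commands="0.57 0 -0.006 0 0;0.57 0 -0.01 0 0;0.57 0 -0.015 0 0;0.57 0 -0.015 0 0;0.57 0 -0.008 0 0;0.57 0 0 0 0",
)

```text
time_s: 28.55
tool_pos: [0.5109, -0.1875, 0.1956]
tool_rot: [0.118, -0.139, 0.697, -0.694]
force: [1.3, 0.1, -1.5]
finger_gap: 0.0485
```

```bash
cat > pl.py <<'E'
from pitch import *
def tp(tgt,L=.11,dz=.003,yaw=None,name=None):
    """tips target"""
    s,p0,M=st();g=p0+.155*M[:,1];h=-M[:,0].copy();h[2]=0;h/=np.linalg.norm(h)
    t=g+h*L-[0,0,dz]
    gplan(g+np.array(tgt)-t,yaw);print("tips now",t,"heading",np.degrees(np.arctan2(h[1],h[0])))
    if name:
        p=arm.read_camera("wrist");cv2.imwrite(name,p["image"][:,:,::-1]);X=cloud(p);Y=(X-g)@M;k=(X[:,2]>.006)&(np.abs(Y[:,1])<.06)
        for a in (-.105,-.09,-.07,-.05,-.03):
            b=X[k&(np.abs(Y[:,0]-a)<.004)&(np.abs(Y[:,2])<.06)&(np.abs(Y[:,2])>.012)]
            if len(b)>5: print("x",a,"worldz",np.percentile(b[:,2],[2,98]))
E
python3 -c "
from pl import *
tp([.6265,.0135,.027],name='pics/w19.png')"
```

```text
t 28.55 p [ 0.5109 -0.1875  0.1956] yaw -69.11 down [-0.0298 -0.0018 -0.9996] F [ 1.32  0.14 -1.5 ] gap 0.0485 j [-0.47  0.34 -0.43  0.83 -0.02  2.31]
total tool delta /0.4: [-0.186   0.0247 -0.3626] dist 0.1633 turn(unit) None
grasp pt now [ 0.5063 -0.1878  0.0407]
tips now [ 0.6091 -0.1485  0.0377] heading 20.90956382179376
x -0.105 worldz [0.0277 0.0498]
x -0.09 worldz [0.0278 0.0499]
x -0.07 worldz [0.0277 0.0496]
x -0.05 worldz [0.0274 0.0495]
x -0.03 worldz [0.0257 0.0526]
```

drive_tool(
  commands="0.57 0.002 0 -0.025 0;0.57 0.002 0 -0.05 0;0.57 0.002 0 -0.065 0;0.57 0.002 0 -0.065 0;0.57 0.002 0 -0.065 0;0.57 0.002 0 -0.05 0;0.57 0.002 0 -0.03 0;0.57 0 0 -0.01 0",
)

```text
time_s: 29.6
tool_pos: [0.4464, -0.0434, 0.1959]
tool_rot: [0.117, -0.141, 0.698, -0.692]
force: [0.7, -0.5, -0.9]
finger_gap: 0.0489
```

```bash
python3 -c "
from pl import *
tp([.6265,.0135,.027],name='pics/w20.png')"
```

```text
t 29.6 p [ 0.4464 -0.0434  0.1959] yaw -68.92 down [-0.035   0.0013 -0.9994] F [ 0.67 -0.47 -0.9 ] gap 0.0489 j [-0.24  0.2  -0.63  0.78 -0.01  2.53]
total tool delta /0.4: [-0.2094  0.0202  0.035 ] dist 0.0853 turn(unit) None
grasp pt now [ 0.441  -0.0432  0.0409]
tips now [ 0.5436 -0.0036  0.0379] heading 21.10452934553455
x -0.105 worldz [0.0275 0.0499]
x -0.09 worldz [0.0278 0.0499]
x -0.07 worldz [0.0276 0.0498]
x -0.05 worldz [0.0274 0.0497]
x -0.03 worldz [0.0261 0.0529]
```

View pics/w20.png

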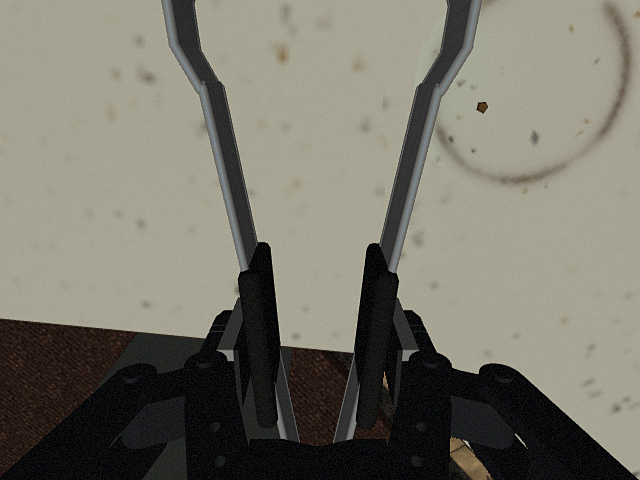

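drive_tool(
  commands="0.57 0 0 0.018 0;0.57 0 0.008 0.018 0;0.57 -0.01 0.01 0 0;0.57 -0.01 0.005 0 0;0.57 0 0 0 0;0.57 0 0 0 0",
)

```text
time_s: 30.4
tool_pos: [0.4617, -0.0569, 0.1856]
tool_rot: [0.117, -0.14, 0.698, -0.693]
force: [-0.0, -0.3, -2.3]
finger_gap: 0.0489
```

```bash
python3 -c "
from pl import *
tp([.6265,.0135,.027],name='pics/w21.png')
p2=arm.read_camera('scene');cv2.imwrite('pics/s21.png',cv2.resize(p2['image'][190:310,260:420,::-1],(800,600),interpolation=cv2.INTER_CUBIC))
p=arm.read_camera('top');cv2.imwrite('pics/t21.png',cv2.resize(p['image'][140:290,240:440,::-1],(800,600),interpolation=cv2.INTER_CUBIC))"
```

```text
t 30.4 p [ 0.4617 -0.0569  0.1856] yaw -69.11 down [-0.0331  0.0006 -0.9995] F [-0.02 -0.33 -2.31] gap 0.0489 j [-0.26  0.24 -0.6   0.76 -0.01  2.52]
total tool delta /0.4: [-0.1846 -0.0039 -0.0126] dist 0.074 turn(unit) None
grasp pt now [ 0.4566 -0.0568  0.0307]
tips now [ 0.5593 -0.0175  0.0277] heading 20.91157707553052
x -0.105 worldz [0.0174 0.0396]
x -0.09 worldz [0.0175 0.0397]
x -0.07 worldz [0.0172 0.0395]
x -0.05 worldz [0.0175 0.0394]
x -0.03 worldz [0.0157 0.0427]
```

View pics/s21.png

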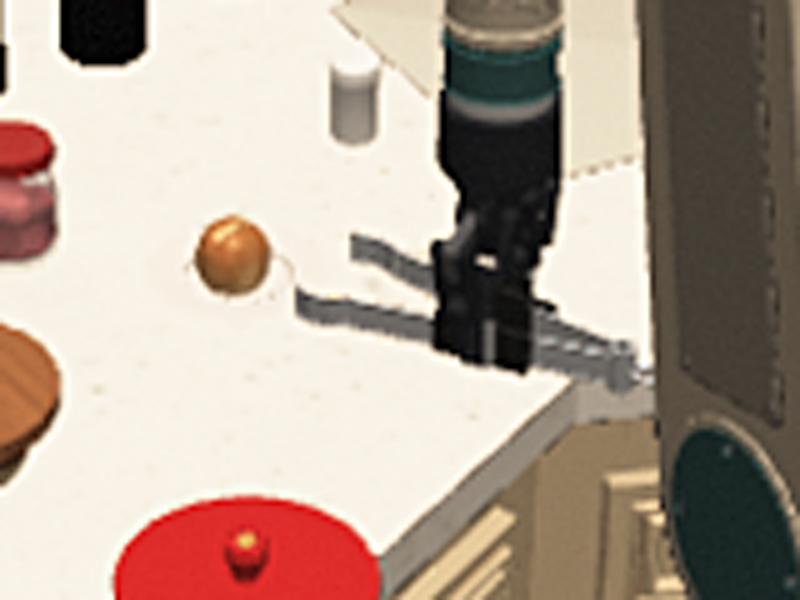

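View pics/t21.png

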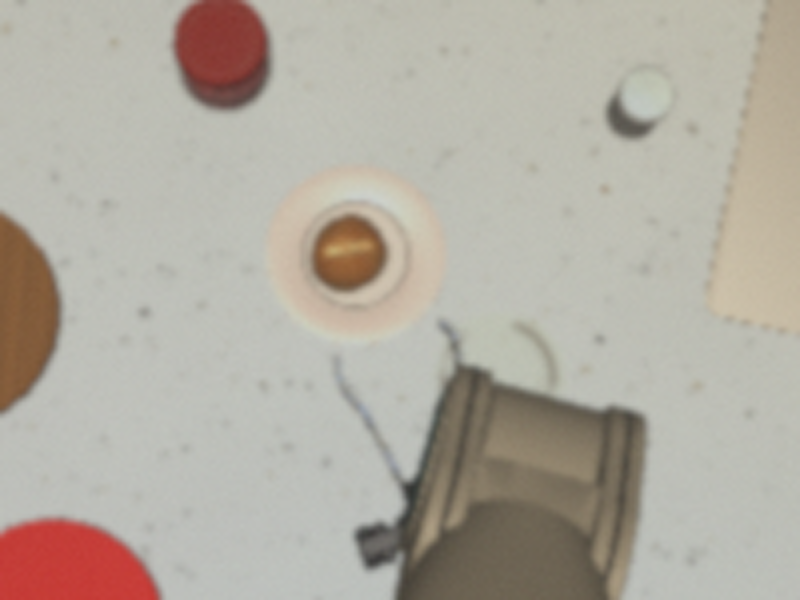

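drive_tool(
  commands="0.57 -0.008 -0.002 -0.01 0;0.57 -0.02 0 0 0;0.57 -0.025 0 0 0;0.57 -0.03 0 0 0;0.57 -0.03 0 0 0;0.57 -0.02 0 0 0;0.57 0 0 0 0",
)

```text
time_s: 31.42
tool_pos: [0.5145, -0.0321, 0.1853]
tool_rot: [0.118, -0.139, 0.697, -0.693]
force: [-0.7, 0.3, -1.2]
finger_gap: 0.0485
```

```bash
python3 -c "
from pl import *
tp([.6265,.0135,.027],name='pics/w22.png')
p=arm.read_camera('top');cv2.imwrite('pics/t22.png',cv2.resize(p['image'][140:290,240:440,::-1],(800,600),interpolation=cv2.INTER_CUBIC))"
```

```text
t 31.43 p [ 0.5145 -0.0321  0.1853] yaw -69.05 down [-0.0306  0.0003 -0.9995] F [-0.67  0.29 -1.18] gap 0.0485 j [-0.19  0.32 -0.5   0.79 -0.01  2.59]
total tool delta /0.4: [-0.0383 -0.0001 -0.0018] dist 0.0153 turn(unit) None
grasp pt now [ 0.5097 -0.032   0.0304]
tips now [0.6125 0.0073 0.0274] heading 20.970849407645762
x -0.105 worldz [0.0066 0.039 ]
x -0.09 worldz [0.0073 0.039 ]
x -0.07 worldz [0.0085 0.0392]
x -0.05 worldz [0.0171 0.0393]
x -0.03 worldz [0.0156 0.0424]
```

View pics/w22.png

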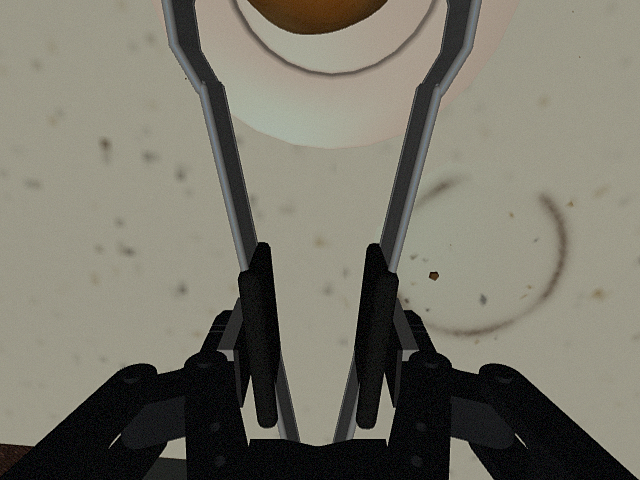

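View pics/t22.png

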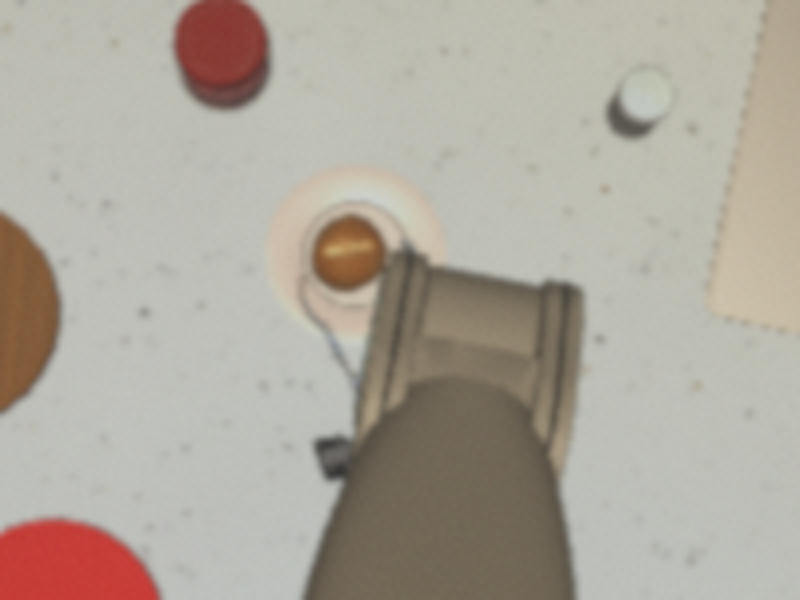

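drive_tool(
  commands="0.57 -0.015 0 -0.002 0;0.57 -0.015 0 0 0;0.57 -0.01 0 0 0;0.57 0 0 0 0;0.57 0 0 0 0",
)

```text
time_s: 32.15
tool_pos: [0.5283, -0.0255, 0.1844]
tool_rot: [0.117, -0.14, 0.698, -0.693]
force: [0.0, -0.9, -1.9]
finger_gap: 0.0484
```

```bash
python3 -c "
from pl import *
tp([.6265,.0135,.027],name='pics/w23.png')
p=arm.read_camera('scene');cv2.imwrite('pics/s23.png',cv2.resize(p['image'][190:310,260:420,::-1],(800,600),interpolation=cv2.INTER_CUBIC))
p=arm.read_camera('top');cv2.imwrite('pics/t23.png',cv2.resize(p['image'][140:290,240:440,::-1],(800,600),interpolation=cv2.INTER_CUBIC))"
```

```text
t 32.15 p [ 0.5283 -0.0255  0.1844] yaw -69.11 down [-0.0329  0.0006 -0.9995] F [ 0.02 -0.9  -1.91] gap 0.0484 j [-0.17  0.34 -0.47  0.8  -0.    2.61]
total tool delta /0.4: [-0.0009 -0.0012  0.0013] dist 0.0008 turn(unit) None
grasp pt now [ 0.5232 -0.0254  0.0295]
tips now [0.626  0.0139 0.0265] heading 20.907832126739635
x -0.105 worldz [0.0072 0.0434]
x -0.09 worldz [0.0068 0.0384]
x -0.07 worldz [0.0079 0.0379]
x -0.05 worldz [0.0088 0.0382]
x -0.03 worldz [0.0147 0.0415]
```

View pics/s23.png

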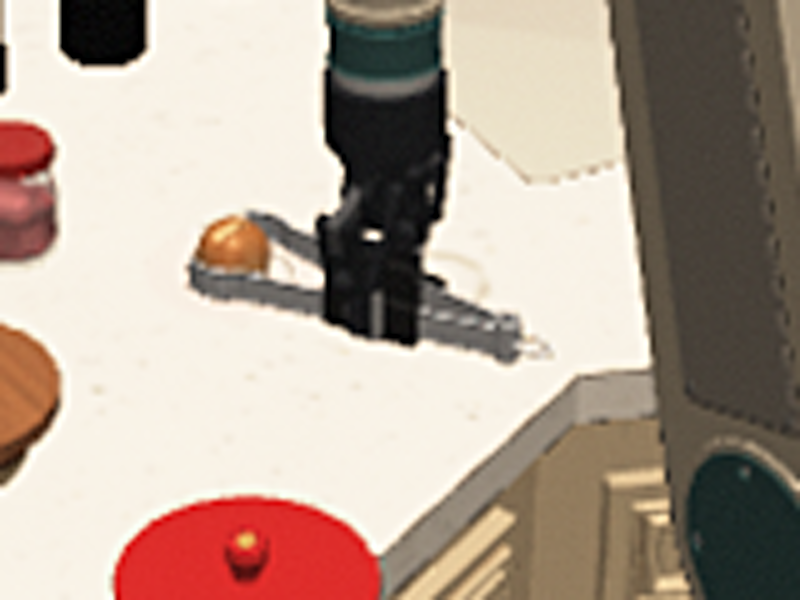

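View pics/w23.png

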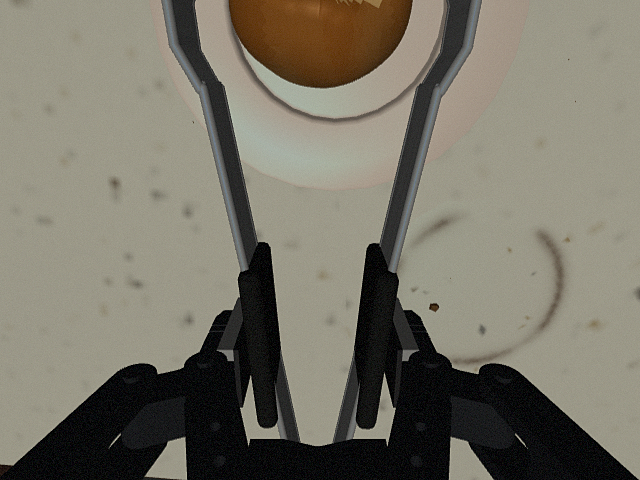

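View pics/t23.png

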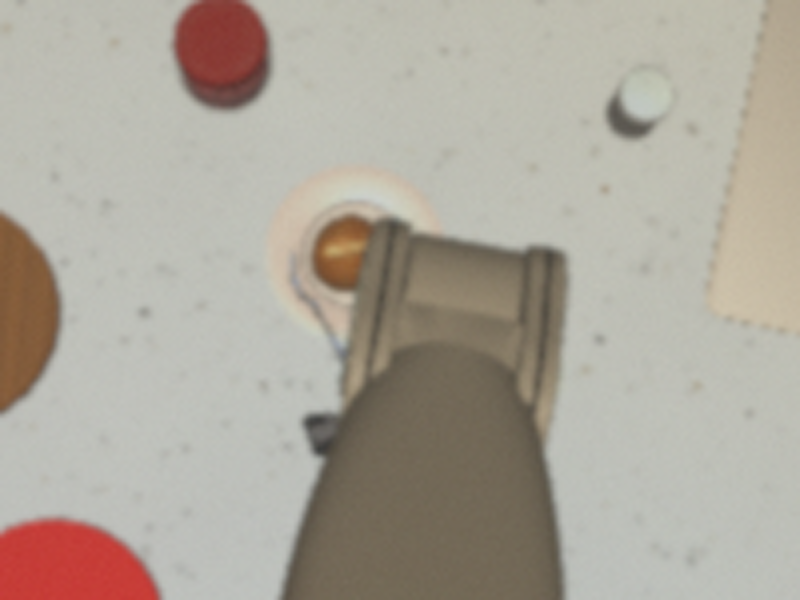

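drive_tool(
  commands="0.5 0 0 0 0;0.45 0 0 0 0;0.4 0 0 0 0;0.3 0 0 0 0;0.3 0 0 0 0;0.3 0 0 0 0;0.3 0 0 0 0",
  newtons=60,
)

```text
time_s: 33.17
tool_pos: [0.5281, -0.0257, 0.1847]
tool_rot: [0.117, -0.139, 0.698, -0.693]
force: [-0.0, -0.2, -0.5]
finger_gap: 0.037
```

```bash
python3 -c "
from pl import *
tp([.6265,.0135,.027],name='pics/w24.png')"
```

```text
t 33.17 p [ 0.5281 -0.0257  0.1847] yaw -69.14 down [-0.0327  0.0004 -0.9995] F [-0.03 -0.25 -0.54] gap 0.037 j [-0.17  0.34 -0.47  0.8  -0.01  2.61]
total tool delta /0.4: [-0.0016 -0.0006  0.0007] dist 0.0007 turn(unit) None
grasp pt now [ 0.523  -0.0257  0.0298]
tips now [0.6258 0.0135 0.0268] heading 20.87751489970057
x -0.105 worldz [0.0074 0.0434]
x -0.09 worldz [0.0069 0.0368]
x -0.07 worldz [0.008  0.0361]
x -0.05 worldz [0.009  0.0365]
x -0.03 worldz [0.0132 0.0398]
```

View pics/w24.png

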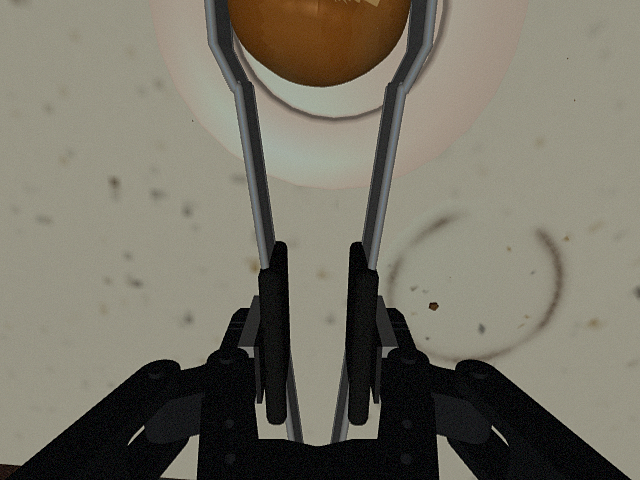

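drive_tool(
  commands="0.3 0 -0.006 0 0;0.3 0 -0.012 0 0;0.3 0 -0.02 0 0;0.3 0 -0.02 0 0;0.3 0 -0.01 0 0;0.3 0 0 0 0",
)

```text
time_s: 33.98
tool_pos: [0.5291, -0.0256, 0.2141]
tool_rot: [0.117, -0.139, 0.698, -0.693]
force: [0.2, -0.6, -1.6]
finger_gap: 0.037
```

```bash
python3 -c "
from pl import *
tp([.6265,.0135,.15],name='pics/w25.png')
p=arm.read_camera('scene');cv2.imwrite('pics/s25.png',cv2.resize(p['image'][170:290,260:420,::-1],(800,600),interpolation=cv2.INTER_CUBIC))"
```

```text
t 33.98 p [ 0.5291 -0.0256  0.2141] yaw -69.13 down [-0.0324  0.0004 -0.9995] F [ 0.18 -0.59 -1.58] gap 0.037 j [-0.17  0.3  -0.44  0.86 -0.01  2.61]
total tool delta /0.4: [ 0.0079 -0.2345 -0.0026] dist 0.0938 turn(unit) None
grasp pt now [ 0.524  -0.0256  0.0592]
tips now [0.6268 0.0137 0.0562] heading 20.895104055828547
x -0.105 worldz [0.008 0.073]
x -0.09 worldz [0.0074 0.0662]
x -0.07 worldz [0.008  0.0655]
x -0.05 worldz [0.0089 0.0658]
x -0.03 worldz [0.0427 0.0692]
```

View pics/s25.png

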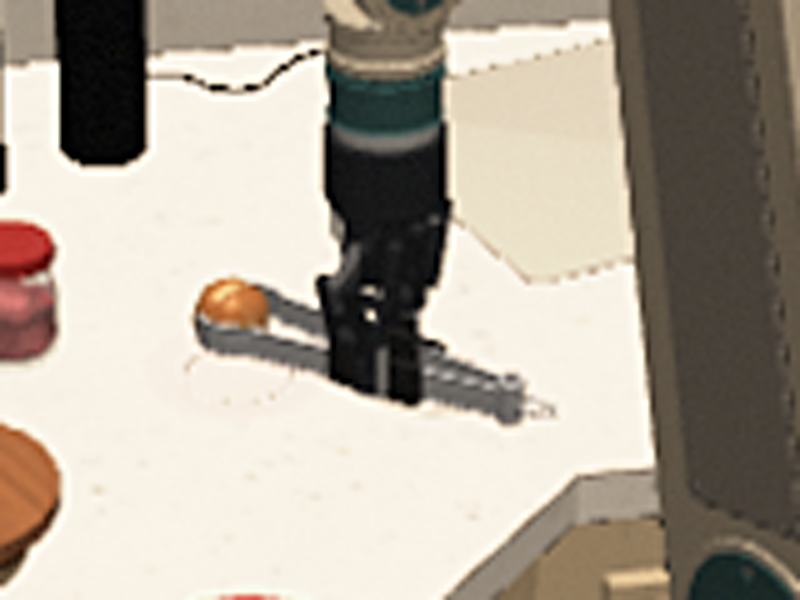

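Roll lifted, tongs level. Continue up slowly.

drive_tool(
  commands="0.3 0 -0.015 0 0;0.3 0 -0.03 0 0;0.3 0 -0.035 0 0;0.3 0 -0.04 0 0;0.3 0 -0.04 0 0;0.3 0 -0.035 0 0;0.3 0 -0.025 0 0;0.3 0 -0.012 0 0",
)

```text
time_s: 35.08
tool_pos: [0.5322, -0.0257, 0.3136]
tool_rot: [0.117, -0.139, 0.698, -0.693]
force: [-0.4, 1.3, -1.5]
finger_gap: 0.037
```

drive_tool(
  commands="0.3 0 0 0 0;0.3 0 0 0 0;0.3 0 0 0 0;0.3 0 0 0 0",
)

```text
time_s: 35.58
tool_pos: [0.5315, -0.0255, 0.3122]
tool_rot: [0.116, -0.14, 0.698, -0.693]
force: [0.1, 0.7, -0.6]
finger_gap: 0.037
```

```bash
python3 -c "
from pl import *
tp([.6265,.0135,.15],name='pics/w26.png')
p=arm.read_camera('scene');cv2.imwrite('pics/s26.png',cv2.resize(p['image'][140:320,180:420,::-1],(800,600),interpolation=cv2.INTER_CUBIC))
d=arm.trace(p,'roll')
for q in d[:2]:
  A=cloud(p,q['mask']);print(q['p'],np.percentile(A,[2,50,98],axis=0))
w=arm.read_camera('wrist');X=cloud(w);s,p0,M=st();g=p0+.155*M[:,1]
k=(np.hypot(X[:,0]-.627,X[:,1]-.014)<.03)&(X[:,2]>.1);print('rollside',np.percentile(X[k],[1,50,99],axis=0))
t=arm.read_camera('top')
for n in ('plate','bowl','lid','jam_jar','tin','glass_dish'):
  for q in arm.spot_point(t,n)[:2]: print(n,round(q['p'],2),ray_z(t,q['position'],0 if n!='lid' else .049))
"
```

```text
t 35.58 p [ 0.5315 -0.0255  0.3122] yaw -69.13 down [-0.035   0.0009 -0.9994] F [ 0.06  0.72 -0.56] gap 0.037 j [-0.17  0.19 -0.34  1.07 -0.01  2.61]
total tool delta /0.4: [ 0.0055  0.011  -0.0012] dist 0.0049 turn(unit) None
grasp pt now [ 0.5261 -0.0254  0.1573]
tips now [0.6289 0.0138 0.1543] heading 20.897191208032076
x -0.105 worldz [0.1422 0.1714]
x -0.09 worldz [0.1418 0.1648]
x -0.07 worldz [0.1417 0.1639]
x -0.05 worldz [0.1417 0.1639]
x -0.03 worldz [0.1405 0.1672]
0.7 [[ 0.605  -0.0108  0.149 ]
 [ 0.6191  0.0182  0.1673]
 [ 0.6488  0.038   0.1744]]
0.43 [[ 0.491  -0.0514  0.1433]
 [ 0.5289 -0.0354  0.1568]
 [ 0.6294 -0.0134  0.1691]]
rollside [[ 0.6025 -0.0153  0.1428]
 [ 0.6165  0.01    0.1671]
 [ 0.6356  0.0385  0.1743]]
plate 0.77 [0.6302 0.005  0.    ]
lid 0.94 [0.3117 0.4496 0.049 ]
lid 0.71 [0.5864 0.2671 0.049 ]
jam_jar 0.86 [0.7606 0.0905 0.    ]
tin 0.78 [ 0.7244 -0.1768  0.    ]
glass_dish 0.75 [0.5007 0.4883 0.    ]
```

View pics/s26.png

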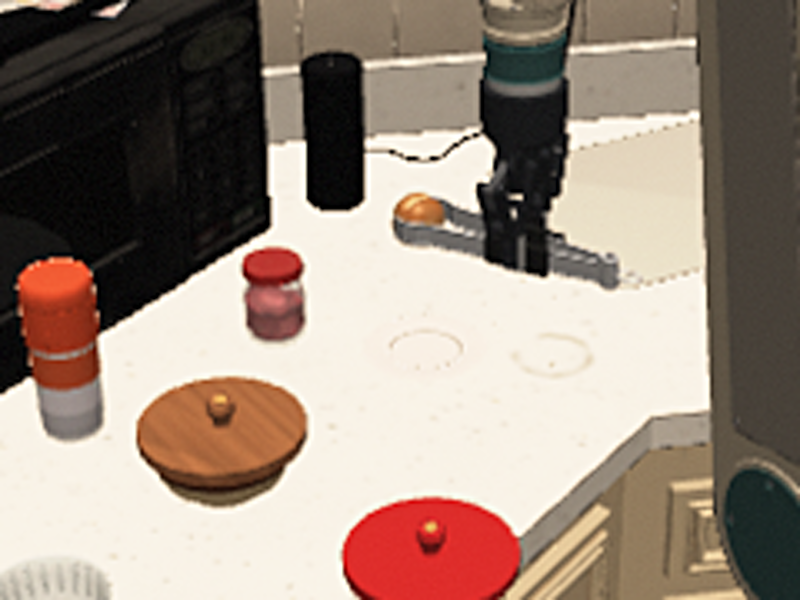

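View pics/w26.png

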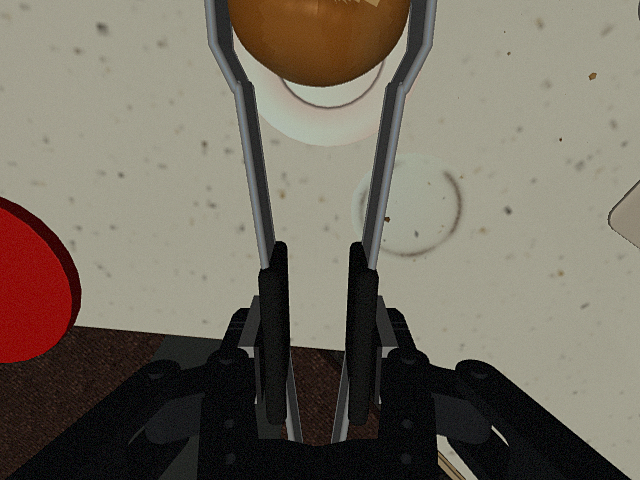

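The roll is held level at about 15 cm, the lid is seated, and the bystanders haven't moved. Steady, so I'm handing in.

```bash
python3 -c "
from pl import *
s=arm.sense();print(np.abs(s['joint_vel']).max(),s['time_s'],s['finger_gap'])
print(arm.finish_job())"
```

```text
0.0017380941996548713 36.125 0.036955788724916575
the job is handed in; nothing more can be done
None
```

The job is handed in at 36.1 s, with the lid on the bowl and the roll held about 15 cm up in the closed tongs. No verdict was reported.

- **Lid:** I carried the wooden lid by its knob and set it over the rim. After letting go, the wrist camera put it about 1 mm from the bowl's centre, level and down on the rim. A later network point in the overhead view put it about 8 mm off, but the last scene picture still showed it seated.
- **Tongs slip:** In the first carry I lifted too fast and the tongs pitched about 60° tips-up in the fingers. I laid them flat again on free worktop using their tail, then gripped lower and about 5 mm behind the grip point. After that they stayed level.
- **Roll:** I slid the open tips round the roll and closed them with 60 N, then lifted slowly. The last check showed:
  - the fingers 37 mm apart and the tongs level;
  - the tips at z ≈ 0.154 m, with the roll between them;
  - the arm still.
- **Contact with the bread:** The gripper stayed well behind the bread in every picture. I had no direct reading of contact force on it.
- **Other things:** Plate, jam jar, tin and glass dish were found within about 1 cm of where they started. The network did not report the bowl in that last overhead view, so I judged it only from the scene picture, where it looked unmoved.

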